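# Fit a window current sensor on a bent copper conductor

## Task

Fit the larger current sensor on the open power supply's bent copper conductor: take it from the bench, put its window over the rod's free end, ease it along and round the bend, and slide it home against the collar at the terminal, then let go so that it hangs there upright and still. The sensor's core is brittle, so go by feel and never let it bear on the rod or any other part of the chassis with more than about 20 N. Leave the other things on the bench where they are.

Things in the scene. Friction and masses are not known exactly. Their poses are not given: they have to be found in the camera images.
- sensor: larger black current sensor: case 40 wide (y) x 18 thick (x), 58 high over all, standing on its foot, 80 to 150 g. Origin under the foot's centre, x through the window. Foot 6 high, 40 wide, 28 long: 5 beyond each face of the case. A socket 20 x 9 x 7 high stands on top. Grip it by its flat +y and -y sides. Front and back are alike: it may go on either way round
- window (a point): centre of the sensor's round window, 32 above the underside of its foot, axis along the sensor's x; 15 diameter, straight through the 18 thick case
- chassis: open power supply: aluminium tray 250 (x) x 270 (y), fixed to the bench, its deck 30 high, with electronics on it. Origin under its centre. Round copper rod, rigid, 10 diameter, centre line 105 above the bench: a straight fixed leg, a bend, a straight free leg. Except for the rod and its terminal nothing stands above 84, and within 60 of the rod nothing above 68
- bend (a point): where the fixed leg ends and the bend begins, on the rod's centre line; axes as the chassis. The fixed leg is straight along x from here to the collar, 50 away at +x. From here the rod turns sideways, going to -x and curving towards -y, on an arc of about 40 centre-line radius through about 78 degrees, an arc length of 54; then the straight free leg follows, 60 long to its outermost point
- rod_tip (a point): centre of the rod's round free end, on the centre line, 5 short of the outermost point; only its position counts, its axes mean nothing. The rod was bent by hand: along the bend it is off the ideal by a few degrees here and there, sideways, the free leg's direction by up to 14 degrees, and the free end lies up to 6 higher or lower. Only the fixed leg and this point are known well
- collar (a point): centre of the face of the copper collar (20 diameter, 12 long) where the sensor must end; axes as the chassis, the face looks to -x. Home: the case touches this face, window centre 9 from it at -x. Behind the collar a brass clamp block, 26 wide (y), 36 long, up to 20 above the rod's centre line, on a ribbed insulator 36 across
- small_sensor: a smaller black sensor block, 26 wide x 14 thick x 28 high, with a 7 mm window that the rod does not pass; origin under its centre
- capacitor: loose blue-grey capacitor can standing on end, 35 diameter x 52 high; origin under its centre
- driver: loose screwdriver with black handle, 190 long, lying on the bench; origin at the middle of its underside
- spare_board: loose green circuit board 75 x 110, up to 19 high; origin under its centre
- mug: white mug, 80 across, 95 high, handle at +y; origin under its centre
- usb_box: blue interface box 85 x 130 x 32 high; origin under its centre
- multimeter: grey hand meter lying face up, 165 x 82 x 41 high; origin under its centre
Not all that is in view belongs to the job. Leave any red look-alike of the sensor alone.

How it is judged:
On the way, in this order (a step that is already met when the one before it is completed fails the run):
1. the rod's free end is in the sensor's window (distance between window and rod_tip below 0.012 m), for 0.05 s.
2. the sensor has come round the bend onto the fixed leg (y of window in the frame of chassis between 0.044 and 0.056 m and z of window in the frame of chassis between 0.097 and 0.111 m and x of window in the frame of chassis above 0.028 m), for 0.1 s.
At the end, for the whole second after the job is handed in: the sensor hangs on the rod's fixed leg with its case against the collar (gap under 3.5 mm), its window's centre within 6 mm of the rod's centre line sideways and 8 mm in height, its axis along the rod within 11 degrees and upright within 14 degrees, borne by the rod and at rest (below 10 mm/s) (y of window in the frame of chassis between 0.044 and 0.056 m and z of window in the frame of chassis between 0.097 and 0.111 m and x of window in the frame of chassis between 0.0575 and 0.064 m and angle between the x axis of sensor and the x axis of chassis, either way round below 0.2 rad and angle between sensor's own z axis and vertical below 0.25 rad and linear speed of sensor below 0.01 m/s and contact force between sensor and chassis above 0.2 N); the robot touches nothing.
It fails at once if the sensor is pressed on the rod or another part of the chassis with more than 20 N (contact force between sensor and chassis above 20 N).
It fails at once if another thing on the bench is moved by more than 20 mm (distance of any of small_sensor, capacitor, driver, spare_board, mug, usb_box, multimeter from where it was at the start of the episode above 0.02 m).
It also fails if it takes over 72 s, if anything falls off the work surface, if the arm or the gripper's body presses on something with over 40 N, if the wrist force passes 120 N, or if a joint passes its speed limit or range.

## Robot

A 6-joint arm with a two-finger parallel gripper is mounted at the origin on the work surface. World frame = base frame: x ahead of the robot, y to its left, z up, the work surface at z = 0. Lengths are in m, angles in rad, forces in N, time in s.
With the tool pointing down it reaches from about 0.4 to 0.925 m from the base axis. Payload 3.4 kg.
Tool frame: the origin (TCP) lies at the centre of the arm's flange, where the gripper is bolted on; the fingertips stand 173 mm ahead of it and the grasp point (between the pads) lies 155 mm ahead of it; z points along the fingers, x is the direction in which the jaws open and shut, and the axes are right-handed (so a half turn about z gives the same grasp; the last joint's range is limited). The gripper opens to 85 mm and grips with 20 to 120 N. Pads are 22 mm wide; open, the fingers measure 114 mm over their backs; the gripper's body (76 mm by 85 mm) begins 54 mm behind the grasp point. The pads swing forward as they close: fully open they stand 13 mm farther back than shut.
Start: joints at [-1.24, 0.307, 1.506, -0, 1.328, -0.073], TCP at [0.226, -0.529, 0.405] pointing down, gripper open.
Joint ranges: [-3.12, 3.12], [-1.05, 2.28], [0.14, 2.33], [-1.42, 4.57], [0.1, 2.73], [-2.68, 2.68]. Speed limits (rad/s): [2.57, 2.57, 3.14, 3.14, 3.14, 3.14].

## Interface

Orientations are given as a unit quaternion [w, x, y, z].
In Python, from bench import robot gives the robot as it stands.
- The arm moves only by the tool step_arm, never from a script. Its argument "plan" is a list of rows, each a list of 5 numbers: the shift along the tool's x, y, z scaled (see below), then the turn about the tool's z scaled (see below), then the closure, from 0 (fully open) to 1 (shut). A call has exactly 8 rows; each row is the pose to reach, as a shift and turn from the pose commanded when the call began, along the tool's axes at that moment; what a row does not reach only later rows make up. The controller multiplies each number of a shift by 25 cm and each number of a turn by 2 rad. A row lasts 1/12 s, in which the tool goes at most 41.7 mm and 7.16 degrees, less where a joint would pass 70% of its speed; a pose out of reach is approached as far as the arm can. A call with a number of a shift or a turn outside -1 to 1 is refused whole. A call with a gripper value outside its range is refused whole. The fingers move at their own pace and stop on an object; the grip force is fixed at half the most. Time passes only in rows, so rows that repeat a pose let the fingers close, or fill a call up. It gives the time, the measured TCP pose, the force and the opening at its end, in the units of the state.
- robot.get_obs(): the state, without advancing time (a new reading comes with each control period).
- robot.read_camera(name): name is "scene" or "top"; returns the picture (384x512x3 uint8, red, green, blue); there is no depth.
- robot.camera_params(name): a dict with "fovy" (degrees; the focal length in pixels is half the picture's height over the tangent of half this angle, whatever the lens; pixels are square), "cx", "cy" (the principal point, pixels), "rvec" (rotation vector, rad) and "tvec" (3), from world to camera coordinates, as OpenCV has them. Camera axes: x right, y down, z forward; pixel columns grow to the right and rows downward; lengths in m; the calibration is good to about 2 mm. A picture is of the moment at which its call begins. camera_params takes no time and is no camera call.
- robot.close_job(): hands the job in, once; it reports no verdict.
The state is a dict: "time_s": time; "joint_pos": joint angles; "qd": joint speeds; "effort": joint torques, N m; "position": TCP position; "tcp_rot": TCP orientation; "force": force on the tool from outside, world axes, zero at the start; "wrist_torque": the same for the moment, N m; "width": opening from 0.0 (shut) to 1.0 (fully open).
Only numpy, scipy, OpenCV 4.12 (cv2) and the standard library are available. Lean on these libraries where they do the work, as an engineer would, in place of code of your own. Each camera call takes 0.05 s, during which the arm holds its last target.

## Working session

There is one attempt and no reset: what is moved stays moved. The work goes in short steps, Python scripts to look and compute and a tool call to move; the robot and the scene stay as the last step left them, time stands still between calls to the robot, and variables do not carry over. Pictures are saved under pics/ and viewed, and the job is handed in when it is done.

Besides the shell and the picture viewer there is one more tool, called after "Request:" by a JSON object that holds its "method" and its "body". step_arm: Moves the arm, as the interface text tells. Shifts and turns lie within -1 to 1; 1 stands for 25 cm of shift or 2 rad of turn. Its arguments: {"type":"object","properties":{"plan":{"type":"array","items":{"type":"array","items":{"type":"number"}}}},"required":["plan"]}

```bash
ls; mkdir -p pics
python3 - <<'E'
from bench import robot
import cv2
print(robot.get_obs())
for n in ("scene","top"):
    print(n,robot.camera_params(n))
    im=robot.read_camera(n)[:,:,::-1]
    cv2.imwrite(f"pics/{n}0.png",im)
E
```

```text
pics
{'time_s': 0.0, 'joint_pos': array([-1.23948753e+00,  3.07582780e-01,  1.50768294e+00,  8.11099133e-06,
        1.32834199e+00, -7.34992440e-02]), 'qd': array([ 0.00081062,  0.00028603,  0.00069751, -0.00062201, -0.00102655,
       -0.00050468]), 'effort': array([-2.19264584e-03, -4.57547307e+01, -2.51913804e+01,  1.08837471e-04,
        1.34103021e-02, -1.46455722e-06]), 'position': array([ 0.22632986, -0.52822002,  0.40377144]), 'tcp_rot': array([-6.18056815e-04,  8.34817079e-01, -5.50526502e-01, -7.95700235e-04]), 'force': array([0.23788325, 0.12599958, 0.25196112]), 'wrist_torque': array([-0.00495671,  0.02572435,  0.04195279]), 'width': 1.0027443671358955}
scene {'fovy': 46.402788751301735, 'cx': 249.04568312872507, 'cy': 190.6879961835197, 'rvec': array([ 2.22759285,  0.56303017, -0.24680267]), 'tvec': array([-0.4564255 , -0.12275863,  1.68782643])}
top {'fovy': 48.07080293459172, 'cx': 260.2607399300547, 'cy': 192.24219551457014, 'rvec': array([ 2.19697626, -2.15851547,  0.13092649]), 'tvec': array([-0.05704314,  0.56049826,  1.27998327])}
```

View pics/scene0.png

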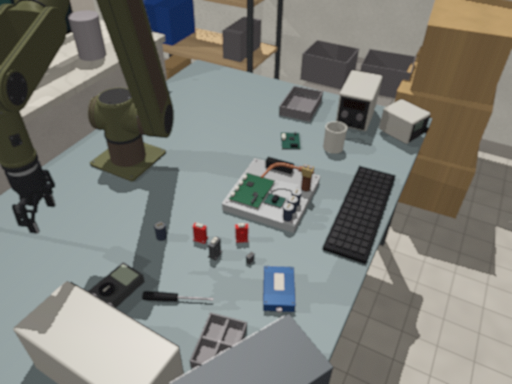

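View pics/top0.png

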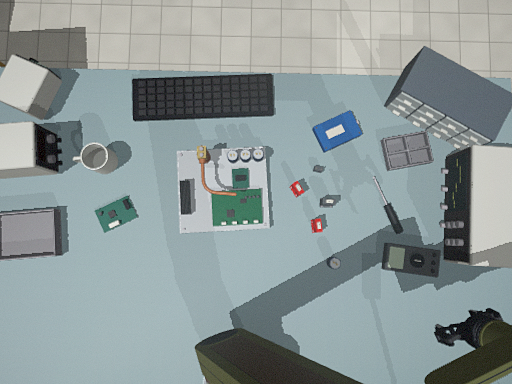

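Top view: the candidates are a black block at (327,201), a smaller black block at (318,168), and red look-alikes at (297,188) and (318,225). The larger black one at (327,201) fits the description. I'll confirm it in enlarged crops.

```bash
cat > h.py <<'E'
import numpy as np, cv2
from bench import robot
def cam(n):
    p=robot.camera_params(n); f=192/np.tan(np.radians(p['fovy']/2))
    K=np.array([[f,0,p['cx']],[0,f,p['cy']],[0,0,1.]]); R=cv2.Rodrigues(np.array(p['rvec']))[0]
    return K,R,np.array(p['tvec'])
def plane(n,uv,z):
    K,R,t=cam(n); c=-R.T@t; d=R.T@np.linalg.inv(K)@np.array([uv[0],uv[1],1.])
    return c+d*(z-c[2])/d[2]
def proj(n,P):
    K,R,t=cam(n); q=K@(R@np.array(P,float)+t); return q[:2]/q[2]
def tri(a,b):  # a in scene, b in top
    M=[]
    for n,uv in(("scene",a),("top",b)):
        K,R,t=cam(n); M.append(K@np.c_[R,t])
    X=cv2.triangulatePoints(M[0],M[1],np.array(a,float).reshape(2,1),np.array(b,float).reshape(2,1))
    return (X[:3]/X[3]).ravel()
def crop(src,dst,x,y,w,h,s):
    im=cv2.imread(src)[y:y+h,x:x+w]; cv2.imwrite(dst,cv2.resize(im,None,fx=s,fy=s,interpolation=cv2.INTER_CUBIC))
E
python3 - <<'E'
from h import *
for n in("scene","top"):
    K,R,t=cam(n); print(n,-R.T@t,K[0,0])
crop("pics/top0.png","pics/c1.png",285,150,60,90,8) if 0 else crop("pics/top0.png","pics/c1.png",280,155,70,70,8)
crop("pics/top0.png","pics/c2.png",170,140,110,100,6)
crop("pics/scene0.png","pics/c3.png",185,210,80,65,8)
crop("pics/scene0.png","pics/c4.png",215,145,115,95,6)
print(plane("top",(327,201),.05),plane("top",(223,190),.03),plane("top",(318,168),.03))
E
```

```text
scene [ 1.03554131 -0.98298167  1.01663818] 447.9394559974487
top [ 0.42829361 -0.02425729  1.33106933] 430.52296494205353
[ 0.53664511 -0.24705209  0.05      ] [0.56605005 0.06607562 0.03      ] [ 0.63926683 -0.22277965  0.03      ]
```

View pics/c1.png

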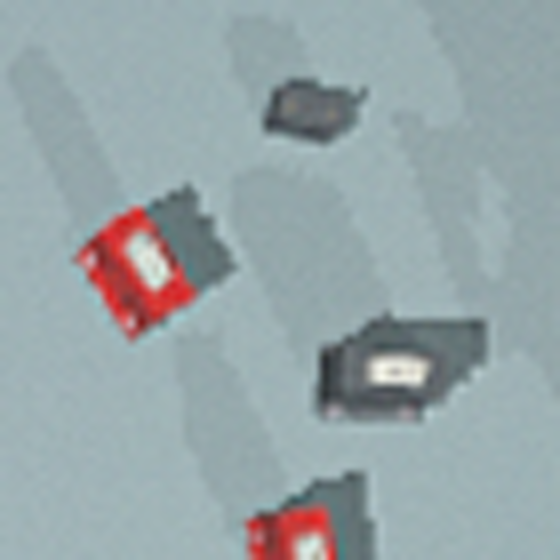

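View pics/c2.png

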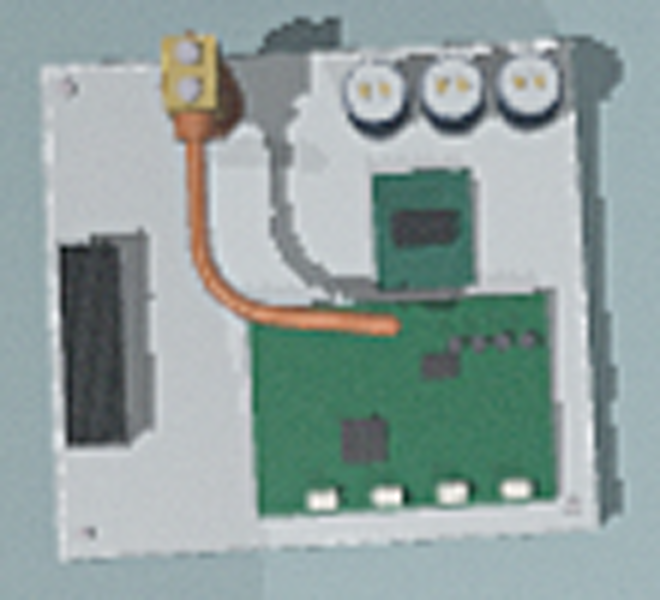

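View pics/c3.png

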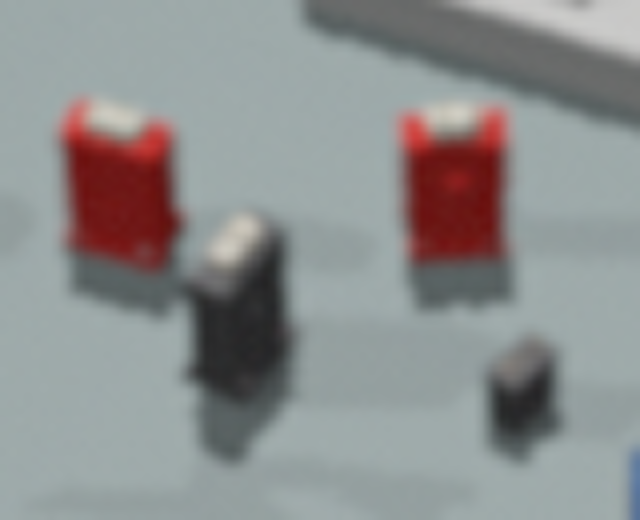

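View pics/c4.png

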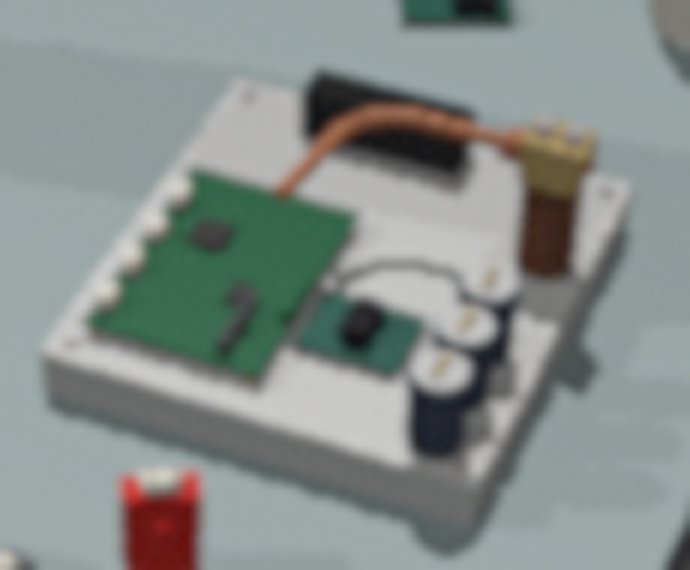

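Confirmed: the sensor is the black block with the white socket, at top (330,201) and scene (216,243). The black block at (318,168) is about half its size, so it is small_sensor. The rod runs from the brass terminal at top (203,160), down and to the right, to its tip at (236,194). Now I'll measure precisely.

```bash
cat > meas.py <<'E'
from h import *
im=cv2.imread("pics/top0.png"); hsv=cv2.cvtColor(im,cv2.COLOR_BGR2HSV)
# rod
m=cv2.inRange(hsv,(3,110,90),(17,255,255)); m[:150]=0;m[210:]=0;m[:,:195]=0;m[:,245:]=0
ys,xs=np.nonzero(m); print("rod px",len(xs),xs.min(),xs.max(),ys.min(),ys.max())
for y in range(158,185,2):
    r=xs[ys==y]; 
    if len(r): print("row",y,r.min(),r.max(),plane("top",(r.mean(),y),.105)[:2].round(4))
for x in range(205,240,2):
    r=ys[xs==x]
    if len(r): print("col",x,r.min(),r.max(),plane("top",(x,r.mean()),.105)[:2].round(4))
# tray
t=cv2.inRange(hsv,(0,0,140),(180,45,255)); 
g=cv2.cvtColor(im,cv2.COLOR_BGR2GRAY)
hs=hsv[...]; 
for p in [(185,155),(175,155),(170,200),(260,190)]: print(p,im[p[1],p[0]],hsv[p[1],p[0]])
# white socket
for n,b in(("top",(315,190,345,215)),("scene",(205,230,235,262))):
    I=cv2.imread(f"pics/{n}0.png");H=cv2.cvtColor(I,cv2.COLOR_BGR2HSV)
    mm=np.zeros(H.shape[:2],np.uint8);x0,y0,x1,y1=b
    mm[y0:y1,x0:x1]=cv2.inRange(H,(0,0,150),(180,60,255))[y0:y1,x0:x1] 
    # exclude bench-blue
    d=I.astype(int); mm[(d[:,:,0]-d[:,:,2])>8]=0
    yy,xx=np.nonzero(mm); print(n,len(xx),xx.mean(),yy.mean(),cv2.minAreaRect(np.c_[xx,yy].astype(np.float32)))
    w=np.c_[xx,yy]
    for z in (.058,): 
        P=np.array([plane(n,q,z)[:2] for q in w]); c=P.mean(0); ev=np.linalg.eigh(np.cov((P-c).T)); print(c,ev[0]**.5*3.46,np.degrees(np.arctan2(*ev[1][::-1,1])))
E
python3 meas.py
```

```text
rod px 154 199 235 158 195
row 158 201 202 [0.6496 0.125 ]
row 160 199 204 [0.6437 0.1248]
row 162 200 204 [0.6379 0.1232]
row 164 201 202 [0.6321 0.1245]
row 166 201 203 [0.6263 0.1229]
row 168 202 203 [0.6205 0.1213]
row 170 202 203 [0.6147 0.1211]
row 172 202 203 [0.6089 0.1209]
row 174 202 203 [0.6031 0.1207]
row 176 202 203 [0.5974 0.1206]
row 178 202 203 [0.5916 0.1204]
row 180 202 203 [0.5858 0.1202]
row 182 202 204 [0.5801 0.1186]
row 184 203 204 [0.5743 0.117 ]
col 205 185 186 [0.5701 0.1126]
col 207 187 188 [0.5644 0.1067]
col 209 189 191 [0.5574 0.1008]
col 211 190 192 [0.5546 0.095 ]
col 213 191 193 [0.5518 0.0892]
col 215 191 193 [0.5519 0.0835]
col 217 191 193 [0.552  0.0778]
col 219 191 193 [0.5521 0.0721]
col 221 192 194 [0.5494 0.0664]
col 223 192 194 [0.5495 0.0606]
col 225 192 194 [0.5496 0.0549]
col 227 192 194 [0.5497 0.0492]
col 229 192 194 [0.5498 0.0435]
col 231 193 194 [0.5485 0.0378]
col 233 193 195 [0.5471 0.032 ]
col 235 193 195 [0.5473 0.0263]
(185, 155) [193 191 185] [ 98  11 193]
(175, 155) [167 167 145] [ 90  34 167]
(170, 200) [171 169 150] [ 93  31 171]
(260, 190) [ 96 117  72] [ 76  98 117]
top 28 328.64285714285717 201.28571428571428 ((327.0, 202.5), (12.0, 7.0), -0.0)
[ 0.53520792 -0.2505678 ] [0.0159465  0.03142463] 116.85460266645822
scene 48 216.27083333333334 238.39583333333334 ((221.2852783203125, 237.70880126953125), (7.439561367034912, 26.076810836791992), 85.60128784179688)
[ 0.53647392 -0.23752273] [0.02725295 0.07832179] -140.44343893527562
```

```bash
cat > meas2.py <<'E'
from h import *
im=cv2.imread("pics/top0.png").astype(float)
cop=np.clip(im[:,:,2]-im[:,:,0]-25,0,80)   # R-B
cop[:,:195]=0;cop[:,245:]=0
out=[]
for y in range(166,183,1):
    w=cop[y,196:212]; x=np.arange(196,212); out.append(plane("top",((w*x).sum()/w.sum(),y),.105)[:2])
A=np.array(out); p=np.polyfit(A[:,0],A[:,1],1); print("fixed leg slope(rad)",p[0],"y at x=.6:",np.polyval(p,.6),A[[0,-1]]); print((A[:,1]-np.polyval(p,A[:,0])).round(4))
out=[]
for x in range(210,236):
    w=cop[184:202,x]; y=np.arange(184,202); out.append(plane("top",(x,(w*y).sum()/w.sum()),.105)[:2])
print("free",np.array(out).round(4).tolist()); 
print("tip row profile",[ (x,int(cop[186:200,x].sum())) for x in range(228,242)])
print("scan collar column", [(y,cop[y,196:212].astype(int).tolist()) for y in range(156,168)])
s=cv2.imread("pics/scene0.png").astype(float); c2=np.clip(s[:,:,2]-s[:,:,0]-25,0,80)
for y in range(160,182): print(y,c2[y,255:300].astype(int).tolist())
E
python3 meas2.py
```

```text
fixed leg slope(rad) 0.08116898368889928 y at x=.6: 0.12101010533313328 [[0.62630721 0.12330512]
 [0.58005462 0.11905136]]
[ 0.0002 -0.0003 -0.0001  0.0001  0.0001  0.0001 -0.0002 -0.0001 -0.
  0.0001  0.0002  0.0001  0.      0.0002  0.0001 -0.0001 -0.0003]
free [[0.5553, 0.0979], [0.5545, 0.095], [0.5533, 0.0921], [0.5521, 0.0893], [0.5519, 0.0864], [0.552, 0.0835], [0.5518, 0.0807], [0.5512, 0.0778], [0.5511, 0.075], [0.5508, 0.0721], [0.55, 0.0692], [0.5498, 0.0664], [0.5498, 0.0635], [0.5496, 0.0607], [0.5495, 0.0578], [0.5496, 0.0549], [0.5495, 0.0521], [0.5497, 0.0492], [0.5496, 0.0464], [0.5489, 0.0435], [0.5489, 0.0406], [0.5484, 0.0378], [0.5477, 0.0349], [0.5476, 0.032], [0.5476, 0.0292], [0.5474, 0.0263]]
tip row profile [(228, 198), (229, 211), (230, 198), (231, 204), (232, 231), (233, 217), (234, 225), (235, 204), (236, 41), (237, 0), (238, 0), (239, 0), (240, 0), (241, 0)]
scan collar column [(156, [0, 27, 53, 41, 1, 0, 0, 39, 48, 44, 3, 4, 0, 0, 0, 0]), (157, [0, 6, 51, 43, 42, 29, 32, 47, 44, 44, 4, 2, 0, 5, 0, 0]), (158, [0, 0, 32, 34, 41, 37, 37, 27, 22, 5, 0, 0, 0,
[... 3101 characters left out ...]
177 [0, 0, 0, 0, 0, 0, 8, 16, 0, 0, 0, 0, 0, 0, 0, 0, 0, 0, 0, 0, 0, 0, 0, 0, 0, 0, 0, 0, 0, 0, 0, 0, 0, 0, 0, 0, 0, 0, 0, 0, 0, 0, 0, 0, 0]
178 [0, 0, 0, 0, 0, 0, 0, 0, 0, 0, 0, 0, 0, 0, 0, 0, 0, 0, 0, 0, 0, 0, 0, 0, 0, 0, 0, 0, 0, 0, 0, 0, 0, 0, 0, 0, 0, 0, 0, 0, 0, 0, 0, 0, 0]
179 [0, 0, 0, 0, 0, 0, 0, 0, 0, 0, 0, 0, 0, 0, 0, 0, 0, 0, 0, 0, 0, 0, 0, 0, 0, 0, 0, 0, 0, 0, 0, 0, 0, 0, 0, 0, 0, 0, 0, 0, 0, 0, 0, 0, 0]
180 [0, 0, 0, 0, 0, 0, 0, 0, 0, 0, 0, 0, 0, 0, 0, 0, 0, 0, 0, 0, 0, 0, 0, 0, 0, 0, 0, 0, 0, 0, 0, 0, 0, 0, 0, 0, 0, 0, 0, 0, 0, 0, 0, 0, 0]
181 [0, 0, 0, 0, 0, 0, 0, 0, 0, 0, 0, 0, 0, 0, 0, 0, 0, 0, 0, 0, 0, 0, 0, 0, 0, 0, 0, 0, 0, 0, 0, 0, 0, 0, 0, 0, 0, 0, 0, 0, 0, 0, 0, 0, 0]
```

Run:
```python
from h import *
crop("pics/top0.png","pics/d1.png",312,185,36,30,20)
crop("pics/scene0.png","pics/d2.png",200,228,34,44,13)
crop("pics/scene0.png","pics/d3.png",255,155,60,30,13)
```

```text
(no output)
```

View pics/d1.png

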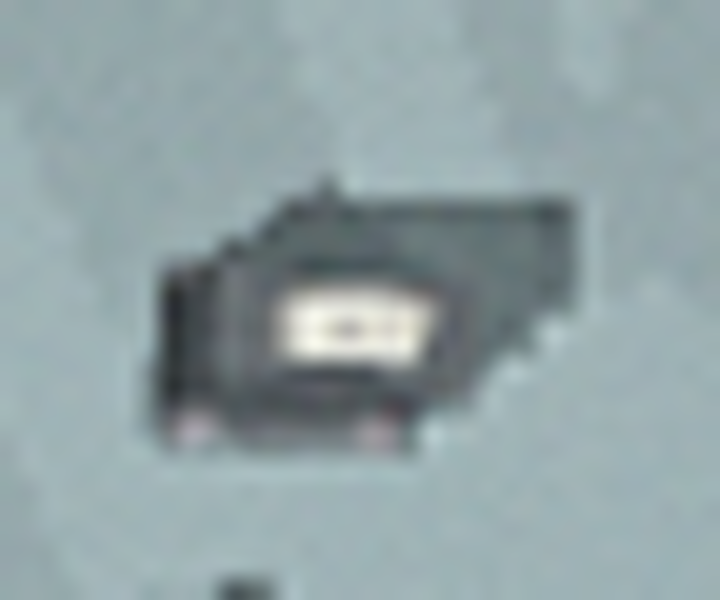

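View pics/d2.png

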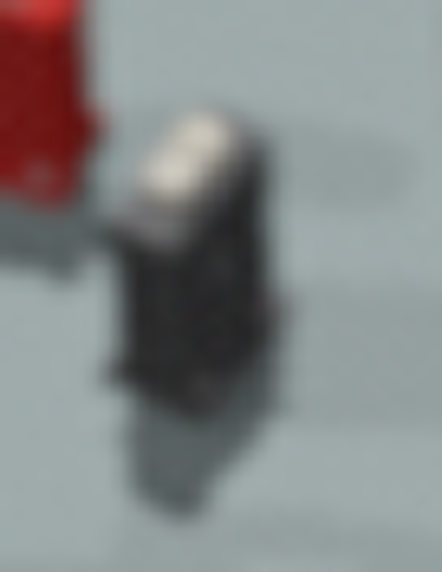

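View pics/d3.png

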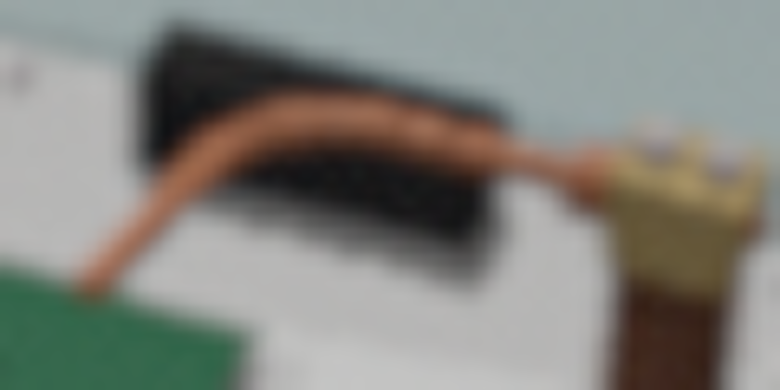

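```bash
cat > meas3.py <<'E'
from h import *
print("tip tri",tri((262.2,176.2),(235.7-5/2.86,194.0)), "ray z:")
for z in(.099,.105,.111):
    P=plane("top",(233.95,194.0),z); print(z,P,proj("scene",P))
# scene rod centreline on bend: check z
s=cv2.imread("pics/scene0.png").astype(float)
# rod score: R - max over local bg ; use R/(sum)
sc=s[:,:,2]/(s.sum(2)+1); 
for P in [(.62,.1227,.105),(.60,.121,.105),(.585,.1195,.105),(.552,.0875,.105),(.5496,.06,.105),(.5489,.0435,.105)]:
    print(P,proj("scene",P))
for x in (268,272,276,280,286,292,298): print(x,(sc[158:182,x]*100).astype(int).tolist())
for y in (168,170,172,174,175,176,177,178,179,180): print(y,(sc[y,258:276]*100).astype(int).tolist())
E
python3 meas3.py
```

```text
tip tri [0.54807118 0.02982908 0.10468168] ray z:
0.099 [0.54778073 0.02958876 0.099     ] [261.76404965 177.60514813]
0.105 [0.54719885 0.02932654 0.105     ] [261.6151121  176.15572147]
0.111 [0.54661696 0.02906431 0.111     ] [261.46536855 174.69845101]
(0.62, 0.1227, 0.105) [294.01141785 167.21113298]
(0.6, 0.121, 0.105) [288.28589712 165.70634028]
(0.585, 0.1195, 0.105) [283.99315183 164.62175235]
(0.552, 0.0875, 0.105) [270.87364945 166.87372417]
(0.5496, 0.06, 0.105) [266.51979162 171.19092797]
(0.5489, 0.0435, 0.105) [264.06063113 173.8998022 ]
268 [31, 33, 34, 33, 33, 30, 32, 39, 46, 45, 45, 45, 43, 38, 34, 33, 33, 33, 33, 33, 32, 30, 24, 21]
272 [31, 33, 33, 32, 33, 43, 46, 46, 46, 47, 44, 35, 33, 33, 33, 33, 33, 33, 33, 33, 33, 32, 30, 25]
276 [31, 31, 31, 37, 44, 45, 46, 47, 46, 40, 33, 32, 33, 33, 33, 33, 33, 33, 33, 33, 33, 33, 33, 33]
280 [31, 31, 30, 37, 44, 44, 45, 45, 44, 36, 32, 34, 33, 33, 33, 33, 33, 33, 33, 33, 33, 33, 33, 33]
286 [31, 31, 31, 30, 36, 45, 45, 45, 46, 43, 36, 30, 32, 33, 33, 33, 33, 33, 33, 33, 33, 33, 33, 33]
292 [31, 31, 31, 31, 31, 31, 41, 44,
[... 235 characters left out ...]
37, 34]
170 [33, 33, 33, 33, 33, 33, 33, 35, 39, 43, 43, 40, 36, 34, 33, 32, 33, 33]
172 [33, 33, 33, 33, 33, 35, 37, 41, 43, 38, 34, 33, 33, 33, 33, 33, 33, 33]
174 [33, 33, 33, 35, 37, 41, 43, 39, 34, 33, 33, 33, 33, 33, 33, 33, 33, 33]
175 [32, 33, 34, 37, 41, 43, 39, 34, 33, 33, 33, 33, 33, 33, 33, 33, 33, 33]
176 [30, 32, 35, 40, 43, 41, 35, 33, 33, 33, 33, 33, 33, 33, 33, 33, 33, 33]
177 [25, 27, 32, 38, 40, 36, 32, 32, 33, 33, 33, 33, 33, 33, 33, 33, 33, 33]
178 [22, 22, 25, 29, 30, 28, 28, 30, 31, 32, 32, 32, 33, 33, 33, 33, 33, 33]
179 [22, 22, 22, 23, 23, 23, 23, 25, 27, 28, 30, 31, 31, 32, 32, 33, 33, 33]
180 [22, 22, 22, 22, 21, 22, 22, 21, 22, 22, 24, 26, 27, 28, 30, 31, 32, 33]
```

```bash
cat > meas4.py <<'E'
from h import *
def P(x,y,z): return plane("top",(312+x/20-.5,185+y/20-.5),z)
a,b=P(193,430,.006),P(377,432,.006); print("screws",a,b,np.degrees(np.arctan2(a[0]-b[0],a[1]-b[1])),np.linalg.norm(a-b))
print("foot near corners",P(152,455,.003),P(417,458,.003))
print("socket",P(357,325,.058), P(287,287,.058),P(437,297,.058),P(283,360,.058),P(418,365,.058))
print("scene/top socket tri",tri((200+190/13-.5,228+155/13-.5),(312+357/20-.5,185+325/20-.5)))
o=robot.get_obs()
from scipy.spatial.transform import Rotation as R
q=o['tcp_rot']; M=R.from_quat([q[1],q[2],q[3],q[0]]).as_matrix(); print(M.round(3), o['position'])
E
python3 meas4.py
```

```text
screws [ 0.52452145 -0.2365712   0.006     ] [ 0.52472596 -0.26511482  0.006     ] -0.41050064287505933 0.028544344761335785
foot near corners [ 0.52074343 -0.23069127  0.003     ] [ 0.52101776 -0.27188086  0.003     ]
socket [ 0.53684297 -0.25267524  0.058     ] [ 0.54232722 -0.24222096  0.058     ] [ 0.54124377 -0.2646218   0.058     ] [ 0.53141882 -0.24163724  0.058     ] [ 0.53103915 -0.26178004  0.058     ]
scene/top socket tri [ 0.53679207 -0.25077907  0.06627229]
[[ 0.394 -0.919 -0.001]
 [-0.919 -0.394  0.002]
 [-0.002 -0.    -1.   ]] [ 0.22633027 -0.52824573  0.40385407]
```

Measured so far, in world coordinates:
- **Sensor:** centre about (0.536, -0.252), window axis close to world x.
- **Rod tip:** about (0.5475, 0.029, 0.104).
- **Fixed leg:** heading about 4.6°.

I'll move towards the sensor.

Request:
{"method": "step_arm", "body": {"plan": [[-0.03,-0.09,0.02,0.04,0],[-0.07,-0.2,0.05,0.08,0],[-0.11,-0.32,0.08,0.12,0],[-0.15,-0.44,0.11,0.16,0],[-0.19,-0.56,0.14,0.2,0],[-0.22,-0.67,0.17,0.2025,0],[-0.25,-0.75,0.19,0.2025,0],[-0.264,-0.788,0.2,0.2025,0]]}}

```text
time_s: 0.77
position: [0.3829, -0.3881, 0.3535]
tcp_rot: [-0.001, 0.708, -0.706, -0.001]
force: [-0.5, 0.4, -0.2]
width: 0.998
```

```bash
cat > st.py <<'E'
from h import *
from scipy.spatial.transform import Rotation as R
def tool():
    o=robot.get_obs(); q=o['tcp_rot']; M=R.from_quat([q[1],q[2],q[3],q[0]]).as_matrix()
    return o,M
def goto(x,y,z,heading):
    """units needed to bring tcp to x,y,z with tool-x heading (deg)"""
    o,M=tool(); d=M.T@(np.array([x,y,z])-o['position'])/.25
    h=np.degrees(np.arctan2(M[1,0],M[0,0])); t=-((heading-h+180)%360-180)
    print("t",o['time_s'],"pos",o['position'].round(4),"head",round(h,2),"F",o['force'].round(2),"w",round(o['width'],3))
    print("units",d.round(4),"turn",round(np.radians(t)/2,4))
E
python3 -c "
from st import *
goto(.536,-.252,.26,-90)"
```

```text
t 0.7667 pos [ 0.3829 -0.3881  0.3535] head -89.88 F [-0.5   0.44 -0.18] w 0.998
units [-0.542  -0.614   0.3749] turn 0.001
```

Request:
{"method": "step_arm", "body": {"plan": [[-0.06,-0.07,0.04,0,0.1],[-0.14,-0.16,0.1,0,0.2],[-0.23,-0.26,0.16,0,0.2],[-0.32,-0.36,0.22,0,0.2],[-0.4,-0.46,0.28,0,0.2],[-0.48,-0.55,0.33,0,0.2],[-0.53,-0.6,0.365,0,0.2],[-0.542,-0.614,0.375,0,0.2]]}}

```text
time_s: 1.43
position: [0.5364, -0.253, 0.2591]
tcp_rot: [0.0, 0.708, -0.706, -0.001]
force: [-0.8, 0.1, -0.6]
width: 0.797
```

```bash
python3 -c "
from st import *
goto(.536,-.252,.189,-90)
for n in('scene','top'): cv2.imwrite(f'pics/{n}1.png',robot.read_camera(n)[:,:,::-1])
crop('pics/scene1.png','pics/e1.png',165,150,110,110,5)
crop('pics/top1.png','pics/e2.png',270,150,110,110,5)
"
```

```text
t 1.4333 pos [ 0.5364 -0.253   0.2591] head -89.86 F [-0.82  0.11 -0.64] w 0.797
units [-0.0034  0.001   0.2803] turn 0.0012
```

View pics/e1.png

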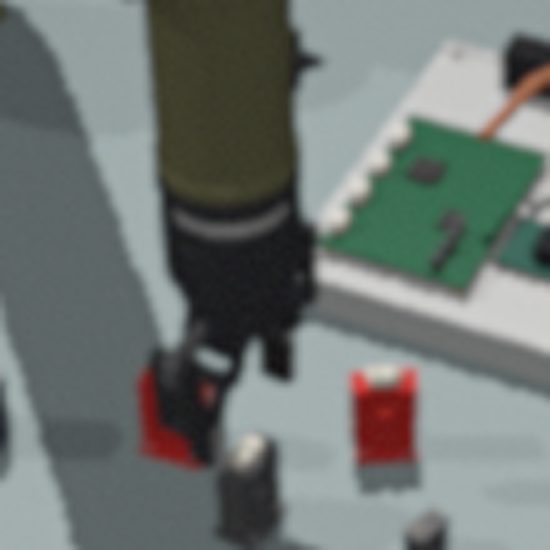

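View pics/e2.png

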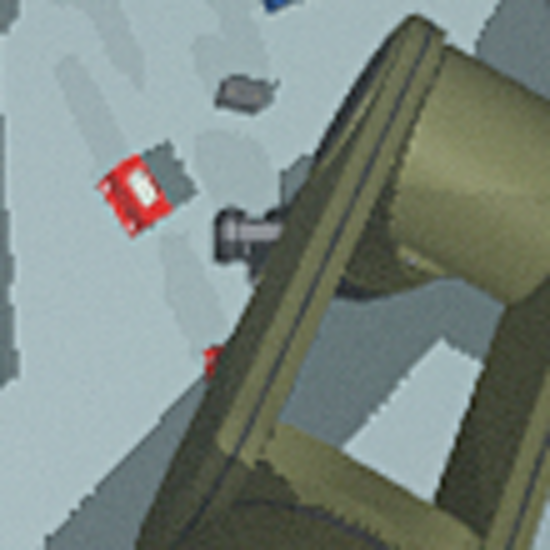

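```bash
python3 -c "
from st import *
for y in(-.253-.034,-.253+.034): print(((proj('scene',(.5364,y,.0935))-[165,150])*5).round(1), ((proj('top',(.5364,y+ (.007 if y>-.25 else -.007),.0935))-[270,150])*5).round(1))
print(((proj('scene',(.536,-.252,.058))-[165,150])*5).round(1))"
```

```text
[207.4 455.6] [378.8 250.8]
[270.6 378.9] [237.6 248.2]
[242.7 457.8]
```

The scene view shows the fingers straddling the sensor, and the tips project where expected. I'll descend and close.

Request:
{"method": "step_arm", "body": {"plan": [[-0.003,0,0.03,0,0.2],[-0.003,0,0.08,0,0.2],[-0.003,0,0.14,0,0.2],[-0.003,0,0.19,0,0.2],[-0.003,0,0.24,0,0.2],[-0.003,0,0.27,0,0.2],[-0.003,0,0.28,0,0.2],[-0.003,0,0.28,0,0.2]]}}

```text
time_s: 2.2
position: [0.5343, -0.2548, 0.1906]
tcp_rot: [-0.0, -0.707, 0.708, 0.0]
force: [-0.8, -0.2, 0.3]
width: 0.805
```

Request:
{"method": "step_arm", "body": {"plan": [[0,0,0,0,0.4],[0,0,0,0,0.45],[0,0,0,0,0.5],[0,0,0,0,0.55],[0,0,0,0,0.6],[0,0,0,0,0.6],[0,0,0,0,0.6],[0,0,0,0,0.6]]}}

```text
time_s: 2.87
position: [0.5354, -0.254, 0.1919]
tcp_rot: [-0.0, 0.707, -0.707, 0.001]
force: [-0.3, 1.4, 6.7]
width: 0.456
```

```bash
python3 -c "
from st import *
goto(.536,-.252,.27,-90)
for n in('scene','top'): cv2.imwrite(f'pics/{n}2.png',robot.read_camera(n)[:,:,::-1])
crop('pics/scene2.png','pics/e3.png',175,170,90,90,6)
"
```

```text
t 2.8667 pos [ 0.5354 -0.254   0.1919] head -90.0 F [-0.27  1.4   6.67] w 0.456
units [-0.0079 -0.003  -0.3123] turn 0.0
```

View pics/e3.png

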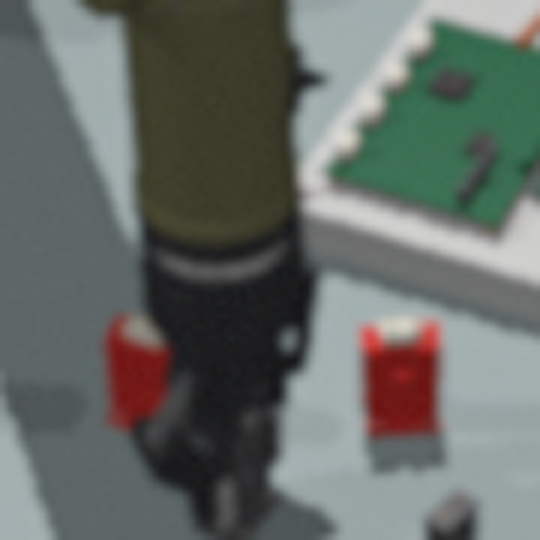

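Request:
{"method": "step_arm", "body": {"plan": [[0,0,-0.02,0,0.6],[0,0,-0.06,0,0.6],[0,0,-0.12,0,0.6],[0,0,-0.2,0,0.6],[0,0,-0.28,0,0.6],[0,0,-0.36,0,0.6],[0,0,-0.42,0,0.6],[0,0,-0.44,0,0.6]]}}

```text
time_s: 3.63
position: [0.5358, -0.2545, 0.3043]
tcp_rot: [0.001, -0.707, 0.707, -0.003]
force: [0.9, -1.0, -1.4]
width: 0.457
```

```bash
cat > path.py <<'E'
from h import *
from scipy.ndimage import map_coordinates
def rodpath(fn="pics/top0.png"):
    im=cv2.imread(fn).astype(float)
    cop=np.clip(im[:,:,2]-im[:,:,0]-25,0,80)
    pts=[(202.6,166),(202.9,174),(203.0,180),(203.9,184),(206.0,187),(209,190),(212,191.5),(217,192),(223,193),(229,193.2),(234,194)]
    from scipy.interpolate import splprep,splev
    P=np.array(pts,float)
    for it in range(3):
        tck,u=splprep(P.T,s=0 if it==0 else 1.0); uu=np.linspace(0,1,60)
        X=np.array(splev(uu,tck)).T; D=np.array(splev(uu,tck,der=1)).T; D/=np.linalg.norm(D,axis=1)[:,None]
        N=np.c_[-D[:,1],D[:,0]]; off=np.linspace(-4,4,41)
        S=X[:,None,:]+off[None,:,None]*N[:,None,:]
        W=map_coordinates(cop,[S[...,1],S[...,0]],order=1)
        P=X+((W*off).sum(1)/W.sum(1))[:,None]*N
    return np.array([plane("top",p,.105)[:2] for p in P])
if __name__=="__main__":
    W=rodpath()
    from scipy.interpolate import splprep,splev
    tck,u=splprep(W.T,s=60*(.0003**2)); L=np.linspace(0,1,23); X=np.array(splev(L,tck)).T;D=np.array(splev(L,tck,der=1)).T
    for l,x,d in zip(L,X,D): print(round(l,3),x.round(4),"travel heading",round(np.degrees(np.arctan2(-d[1],-d[0])),1))
    print("len",np.linalg.norm(np.diff(W,axis=0),axis=1).sum())
E
python3 path.py; python3 -c "
from st import *
goto(.545,-.011,.302,-4)
o=robot.get_obs(); print(o['position']-[0,0,0], o['wrist_torque'])
"
```

```text
0.0 [0.626  0.1234] travel heading 10.6
0.045 [0.6193 0.1223] travel heading 6.8
0.091 [0.6125 0.1217] travel heading 3.7
0.136 [0.6057 0.1214] travel heading 1.5
0.182 [0.5989 0.1213] travel heading 1.4
0.227 [0.592 0.121] travel heading 4.9
0.273 [0.5853 0.12  ] travel heading 11.8
0.318 [0.5787 0.1182] travel heading 19.5
0.364 [0.5725 0.1154] travel heading 27.8
0.409 [0.5668 0.1119] travel heading 36.8
0.455 [0.5619 0.1075] travel heading 46.9
0.5 [0.5579 0.1022] travel heading 58.0
0.545 [0.5549 0.0962] travel heading 68.8
0.591 [0.5529 0.0897] travel heading 76.5
0.636 [0.5516 0.0829] travel heading 81.5
0.682 [0.5508 0.076 ] travel heading 84.7
0.727 [0.5503 0.0693] travel heading 86.7
0.773 [0.5499 0.0625] travel heading 87.7
0.818 [0.5497 0.0558] travel heading 87.7
0.864 [0.5494 0.049 ] travel heading 86.9
0.909 [0.5489 0.0422] travel heading 85.3
0.955 [0.5482 0.0355] travel heading 82.9
1.0 [0.5472 0.0287] travel heading 79.8
len 0.1499166146179958
t 3.6333 pos [ 0.5358 -0.2545  0.3043] head -90.01 F [ 0.89 -0.95 -1.42] w 0.457
units [-0.9742 -0.0367  0.0065] turn -0.7505
[ 0.53579133 -0.25453649  0.30425624] [ 0.02268684 -0.06129174 -0.00800794]
```

Request:
{"method": "step_arm", "body": {"plan": [[-0.03,0,0,-0.05,0.6],[-0.08,0,0,-0.1,0.6],[-0.15,0,0,-0.15,0.6],[-0.23,0,0,-0.2,0.6],[-0.32,-0.01,0,-0.25,0.6],[-0.41,-0.01,0,-0.3,0.6],[-0.47,-0.02,0,-0.35,0.6],[-0.5,-0.02,0,-0.38,0.6]]}}

```text
time_s: 4.3
position: [0.5398, -0.1271, 0.3006]
tcp_rot: [-0.0, 0.92, -0.392, -0.001]
force: [-0.3, -0.0, -1.1]
width: 0.461
```

```bash
python3 -c "
from st import *
goto(.545,-.011,.302,-4)
"
```

```text
t 4.3 pos [ 0.5398 -0.1271  0.3006] head -46.12 F [-0.28 -0.04 -1.09] w 0.461
units [-0.32   -0.3369 -0.0053] turn -0.3675
```

Request:
{"method": "step_arm", "body": {"plan": [[-0.02,-0.02,0,-0.05,0.6],[-0.05,-0.05,0,-0.1,0.6],[-0.1,-0.1,0,-0.15,0.6],[-0.16,-0.17,0,-0.2,0.6],[-0.22,-0.23,0,-0.25,0.6],[-0.27,-0.29,0,-0.3,0.6],[-0.31,-0.325,0,-0.35,0.6],[-0.32,-0.337,0,-0.368,0.6]]}}

```text
time_s: 4.97
position: [0.5455, -0.011, 0.3005]
tcp_rot: [-0.0, 0.999, -0.034, -0.001]
force: [-1.2, 0.3, -1.4]
width: 0.458
```

```bash
python3 -c "
from st import *
goto(.545,-.011,.267,-4)
for n in('scene','top'): cv2.imwrite(f'pics/{n}3.png',robot.read_camera(n)[:,:,::-1])
crop('pics/scene3.png','pics/f1.png',205,90,110,110,5)
crop('pics/top3.png','pics/f2.png',180,140,110,110,5)
"
```

```text
t 4.9667 pos [ 0.5455 -0.011   0.3005] head -3.94 F [-1.15  0.3  -1.41] w 0.458
units [-1.70e-03  1.00e-04  1.34e-01] turn 0.0005
```

View pics/f1.png

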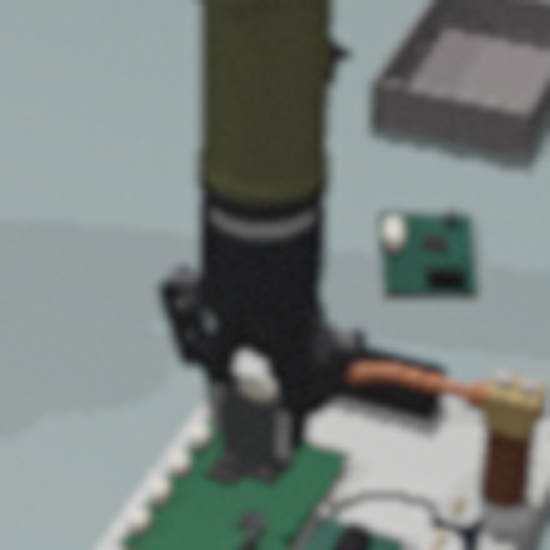

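View pics/f2.png

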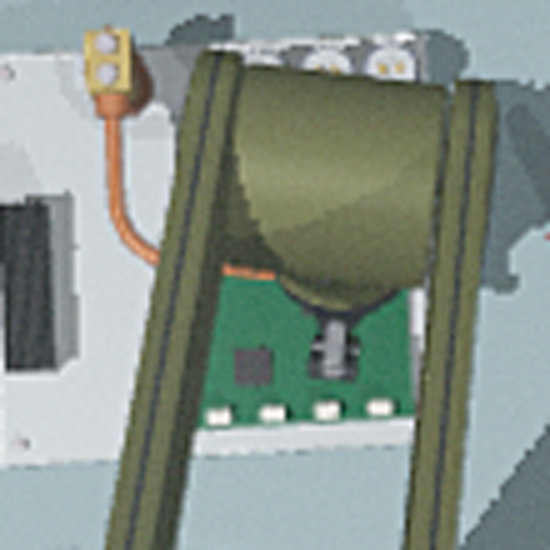

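Request:
{"method": "step_arm", "body": {"plan": [[0,0,0.01,0,0.6],[-0.002,0,0.03,0.002,0.6],[-0.003,0,0.06,0.004,0.6],[-0.004,0,0.09,0.006,0.6],[-0.006,0,0.12,0.008,0.6],[-0.006,0,0.14,0.009,0.6],[-0.006,0,0.146,0.009,0.6],[-0.006,0,0.146,0.009,0.6]]}}

```text
time_s: 5.73
position: [0.5443, -0.0131, 0.2636]
tcp_rot: [-0.0, 0.999, -0.047, -0.001]
force: [0.2, -0.2, -0.7]
width: 0.455
```

```bash
python3 -c "
from st import *
goto(.5455,.009,.264,-5)
for n in('scene',): cv2.imwrite(f'pics/{n}4.png',robot.read_camera(n)[:,:,::-1])
crop('pics/scene4.png','pics/f3.png',235,140,55,55,11)
o=robot.get_obs(); p=o['position']
off=np.array([235,140])
print('socket',((proj('scene',p+[0,0,-.160+.026])-off)*11+5).round(0),'window',((proj('scene',p+[0,0,-.160])-off)*11+5).round(0),'tip',((proj('scene',(.5473,.0293,.105))-off)*11+5).round())
for dy in(-.009,.009):
  for dx in (-.02,.02): print(((proj('scene',p+[dx,dy,-.16+.019])-off)*11+5).round(0))
"
```

```text
t 5.7333 pos [ 0.5443 -0.0131  0.2636] head -5.35 F [ 0.24 -0.2  -0.73] w 0.455
units [-0.0034 -0.0883 -0.0018] turn -0.003
socket [224. 414.] window [223. 484.] tip [298. 403.]
[147. 429.]
[272. 472.]
[177. 394.]
[301. 437.]
```

View pics/f3.png

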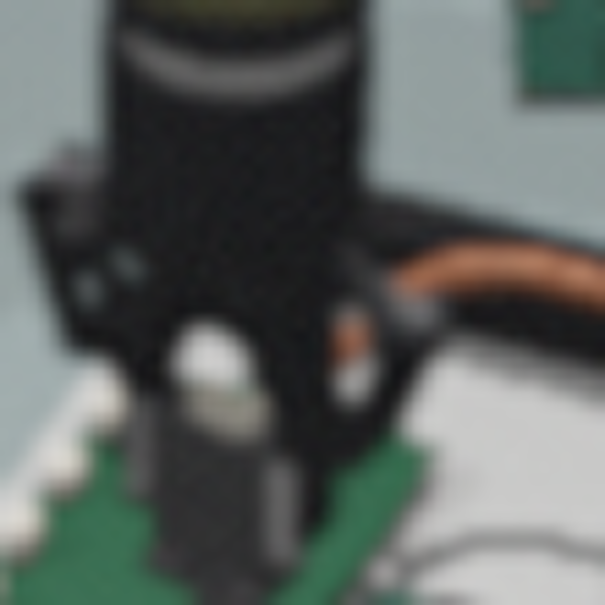

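Request:
{"method": "step_arm", "body": {"plan": [[0,-0.01,0,0,0.6],[0,-0.02,0,0,0.6],[-0.001,-0.035,0,0,0.6],[-0.002,-0.05,0,0,0.6],[-0.003,-0.065,0,0,0.6],[-0.003,-0.078,0,0,0.6],[-0.003,-0.082,0,0,0.6],[-0.003,-0.082,0,0,0.6]]}}

```text
time_s: 6.45
position: [0.5457, 0.008, 0.2645]
tcp_rot: [-0.0, 0.999, -0.046, 0.0]
force: [0.1, 0.5, -1.2]
width: 0.459
```

```bash
python3 -c "
from st import *
goto(.5462,.0165,.264,-5)
for n in('scene','top'): cv2.imwrite(f'pics/{n}5.png',robot.read_camera(n)[:,:,::-1])
crop('pics/scene5.png','pics/f4.png',235,140,55,55,11)
crop('pics/top5.png','pics/f5.png',190,150,70,70,8)
"
```

```text
t 6.45 pos [0.5457 0.008  0.2645] head -5.29 F [ 0.11  0.46 -1.24] w 0.459
units [-0.0013 -0.0339  0.002 ] turn -0.0025
```

View pics/f4.png

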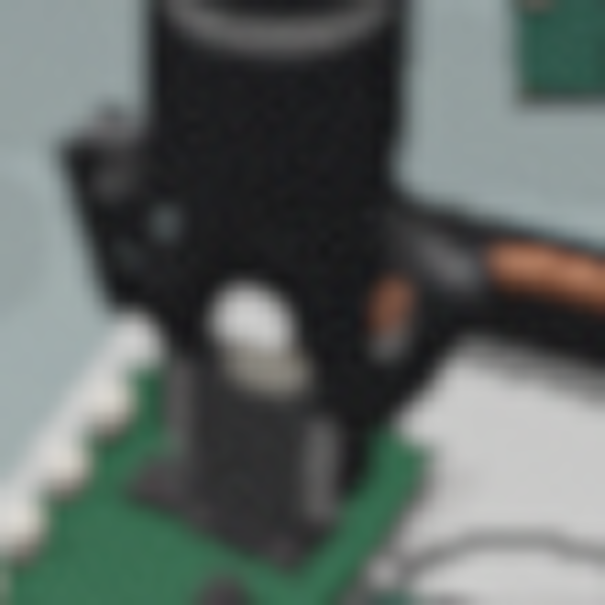

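View pics/f5.png

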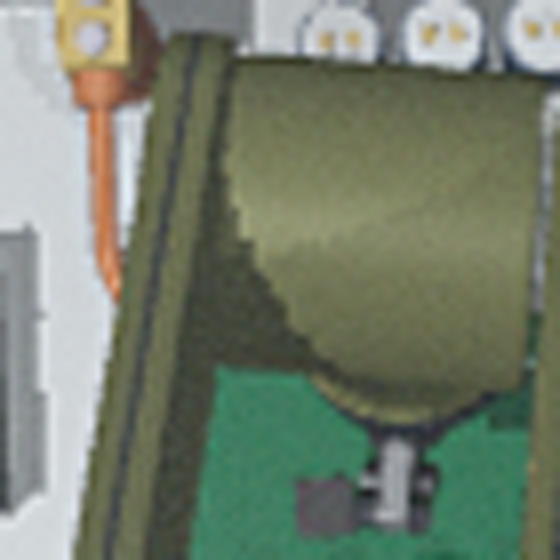

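Request:
{"method": "step_arm", "body": {"plan": [[0,-0.005,0.001,0,0.6],[0,-0.01,0.002,0,0.6],[0,-0.014,0.002,0,0.6],[-0.001,-0.018,0.002,0,0.6],[-0.001,-0.022,0.002,0,0.6],[-0.001,-0.026,0.002,0,0.6],[-0.001,-0.03,0.002,0,0.6],[-0.001,-0.032,0.002,0,0.6]]}}

```text
time_s: 7.22
position: [0.5462, 0.0157, 0.264]
tcp_rot: [-0.0, 0.999, -0.046, 0.0]
force: [-0.3, -0.2, -0.8]
width: 0.463
```

Request:
{"method": "step_arm", "body": {"plan": [[0,-0.002,0,0,0.6],[0,-0.004,0,0,0.6],[0,-0.006,0,0,0.6],[0,-0.008,0,0,0.6],[0,-0.011,0,0,0.6],[0,-0.014,0,0,0.6],[0,-0.016,0,0,0.6],[0,-0.016,0,0,0.6]]}}

```text
time_s: 7.88
position: [0.5466, 0.0196, 0.2639]
tcp_rot: [-0.0, 0.999, -0.046, -0.0]
force: [-0.2, -0.5, -1.4]
width: 0.464
```

Request:
{"method": "step_arm", "body": {"plan": [[0,-0.003,0,0,0.6],[0,-0.006,0,0,0.6],[0,-0.01,0,0,0.6],[0,-0.014,0,0,0.6],[0,-0.018,0,0,0.6],[0,-0.021,0,0,0.6],[0,-0.024,0,0,0.6],[0,-0.024,0,0,0.6]]}}

```text
time_s: 8.55
position: [0.5471, 0.0256, 0.2639]
tcp_rot: [-0.0, 0.999, -0.046, -0.0]
force: [0.0, 0.6, -1.3]
width: 0.458
```

```bash
python3 -c "
from st import *
goto(.5475,.03,.264,-5)
o=robot.get_obs();p=o['position'];print(o['wrist_torque'])
for n in('scene',): cv2.imwrite(f'pics/{n}6.png',robot.read_camera(n)[:,:,::-1])
crop('pics/scene6.png','pics/f6.png',240,135,55,55,11)
off=np.array([240,135])
print('socket',((proj('scene',p+[0,0,-.160+.026])-off)*11+5).round(0),'window',((proj('scene',p+[0,0,-.160])-off)*11+5).round(0),'tip',((proj('scene',(.5473,.0293,.105))-off)*11+5).round())
"
```

```text
t 8.55 pos [0.5471 0.0256 0.2639] head -5.32 F [ 0.01  0.6  -1.34] w 0.458
units [-0.0002 -0.0175 -0.0002] turn -0.0028
[-0.01955319  0.02719416  0.04532672]
socket [239. 398.] window [237. 467.] tip [243. 458.]
```

View pics/f6.png

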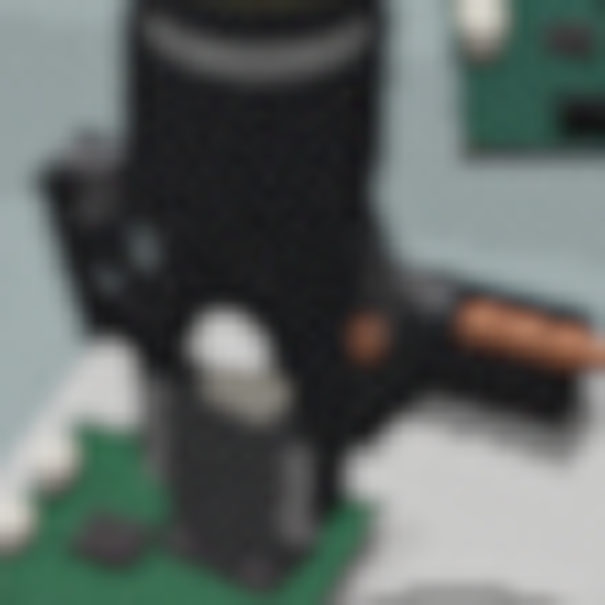

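Request:
{"method": "step_arm", "body": {"plan": [[0,-0.004,0,0,0.6],[0,-0.009,0,0,0.6],[0,-0.014,0,0,0.6],[0,-0.02,0,0,0.6],[0,-0.026,0,0,0.6],[0,-0.032,0,0,0.6],[0,-0.037,0,0,0.6],[0,-0.04,0,0,0.6]]}}

```text
time_s: 9.27
position: [0.5481, 0.0357, 0.2639]
tcp_rot: [-0.0, 0.999, -0.046, -0.0]
force: [0.6, 1.3, -0.7]
width: 0.46
```

```bash
python3 -c "
from st import *
goto(.5492,.047,.264,-4)
for n in('scene',): cv2.imwrite(f'pics/{n}7.png',robot.read_camera(n)[:,:,::-1])
crop('pics/scene7.png','pics/f7.png',240,135,55,55,11)
"
```

```text
t 9.2667 pos [0.5481 0.0357 0.2639] head -5.32 F [ 0.61  1.25 -0.69] w 0.46
units [ 0.0003 -0.0455 -0.0002] turn -0.0115
```

View pics/f7.png

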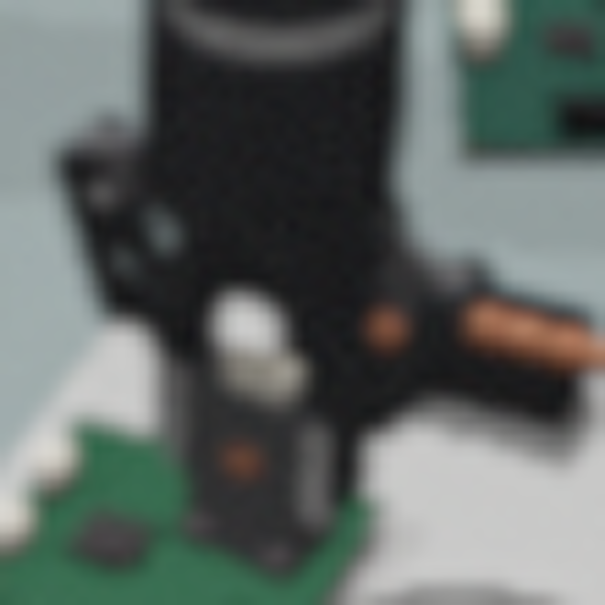

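The scene view shows the rod's end through the window at crop (242,460), well centred. The reading is 1.5 N at most. I'll carry on along the free leg.

```bash
cat > pl.py <<'E'
from st import *
import sys
C=np.array([.5901,.0818]); Rr=.0377
def wp(s):
    """s mm along path from rod_tip: leg 56, arc 54, fixed"""
    tip=np.array([.5476,.0293]); h0,h1=85.5,4.65
    A=C+Rr*np.array([-np.sin(np.radians(h0)),np.cos(np.radians(h0))])
    L1=np.linalg.norm(A-tip)*1e3; L2=Rr*1e3*np.radians(h0-h1)
    B=C+Rr*np.array([-np.sin(np.radians(h1)),np.cos(np.radians(h1))])
    if s<L1: p=tip+(A-tip)*s/L1; h=h0
    elif s<L1+L2: h=h0-(s-L1)/L2*(h0-h1); p=C+Rr*np.array([-np.sin(np.radians(h)),np.cos(np.radians(h))])
    else: h=h1; k=(s-L1-L2); p=B+k*1e-3*np.array([np.cos(np.radians(h)),np.sin(np.radians(h))])
    return p,h
def s_of(p):
    S=np.arange(-30,170,.25); return S[np.argmin([np.linalg.norm(wp(s)[0]-p[:2]) for s in S])]
def plan(ds,z,n=7,lat=0.0):
    o,M=tool(); p=o['position']; s0=s_of(p); hd=np.degrees(np.arctan2(M[1,0],M[0,0]))
    q,_=wp(s0); print("t",round(o['time_s'],2),"s",s0,"pos",p.round(4),"head",round(hd+90,2),"err",((p[:2]-q)*1e3).round(2),"F",o['force'].round(1),"Ft",(M.T@o['force']).round(1),"T",o['wrist_torque'].round(2))
    for k in range(1,n+1):
        t=s0+ds*k/n; q,h=wp(t)
        q=q+lat*np.array([-np.sin(np.radians(h)),np.cos(np.radians(h))])
        d=M.T@(np.array([q[0],q[1],z])-p)/.25; print([round(float(v),3) for v in d]+[round(float(np.radians(hd+90-h)/2),3)])
if __name__=="__main__": plan(float(sys.argv[1]),float(sys.argv[2]),7,float(sys.argv[3]) if len(sys.argv)>3 else 0.)
E
python3 pl.py 20 .264; python3 -c "
from pl import *
for s in(0,28,56,80,108,110,150): print(s,wp(s))"
```

```text
t 9.32 s 6.5 pos [0.5481 0.0357 0.264 ] head 84.68 err [-0.07 -0.04] F [ 0.5 -0.1 -1.3] Ft [0.5 0.1 1.3] T [0.04 0.01 0.01]
[0.0, -0.012, -0.0, -0.007]
[0.0, -0.023, -0.0, -0.007]
[0.0, -0.034, -0.0, -0.007]
[0.0, -0.046, -0.0, -0.007]
[0.0, -0.057, -0.0, -0.007]
[-0.0, -0.069, -0.0, -0.007]
[-0.0, -0.08, -0.0, -0.007]
0 (array([0.5476, 0.0293]), 85.5)
28 (array([0.55007244, 0.05719063]), 85.5)
56 (array([0.55254308, 0.08508141]), np.float64(85.00665925242095))
80 (array([0.56185047, 0.10676506]), np.float64(48.53189245364174))
108 (array([0.58617368, 0.11929499]), np.float64(5.977997855066008))
110 (array([0.58816619, 0.11946721]), 4.65)
150 (array([0.62803453, 0.12270996]), 4.65)
```

Request:
{"method": "step_arm", "body": {"plan": [[0,-0.006,0,-0.002,0.6],[0,-0.012,0,-0.004,0.6],[0,-0.018,0,-0.006,0.6],[0,-0.024,0,-0.007,0.6],[0,-0.03,0,-0.007,0.6],[0,-0.036,0,-0.007,0.6],[0,-0.041,0,-0.007,0.6],[0,-0.044,0,-0.007,0.6]]}}

```text
time_s: 9.98
position: [0.5491, 0.0466, 0.264]
tcp_rot: [-0.0, 0.999, -0.039, -0.0]
force: [0.4, -0.7, -0.9]
width: 0.459
```

Request:
{"method": "step_arm", "body": {"plan": [[0,-0.006,0,0,0.6],[0,-0.012,0,0,0.6],[0,-0.018,0,0,0.6],[0,-0.024,0,0,0.6],[0,-0.03,0,0,0.6],[0,-0.036,0,0,0.6],[0,-0.041,0,0,0.6],[0,-0.044,0,0,0.6]]}}

```text
time_s: 10.65
position: [0.55, 0.0576, 0.2639]
tcp_rot: [-0.0, 0.999, -0.039, -0.0]
force: [-0.0, -0.4, -1.4]
width: 0.46
```

```bash
python3 pl.py 20 .264; python3 -c "
from pl import *
for n in('scene',): cv2.imwrite(f'pics/{n}8.png',robot.read_camera(n)[:,:,::-1])
crop('pics/scene8.png','pics/f8.png',240,135,55,55,11)
"
```

```text
t 10.65 s 28.25 pos [0.55   0.0576 0.2639] head 85.48 err [-0.12  0.11] F [-0.  -0.4 -1.4] Ft [0.  0.4 1.4] T [ 0.01 -0.    0.01]
[0.001, -0.011, -0.0, -0.0]
[0.001, -0.022, -0.0, -0.0]
[0.001, -0.034, -0.0, -0.0]
[0.001, -0.045, -0.0, -0.0]
[0.001, -0.057, -0.0, -0.0]
[0.001, -0.068, -0.0, -0.0]
[0.001, -0.08, -0.0, -0.0]
```

View pics/f8.png

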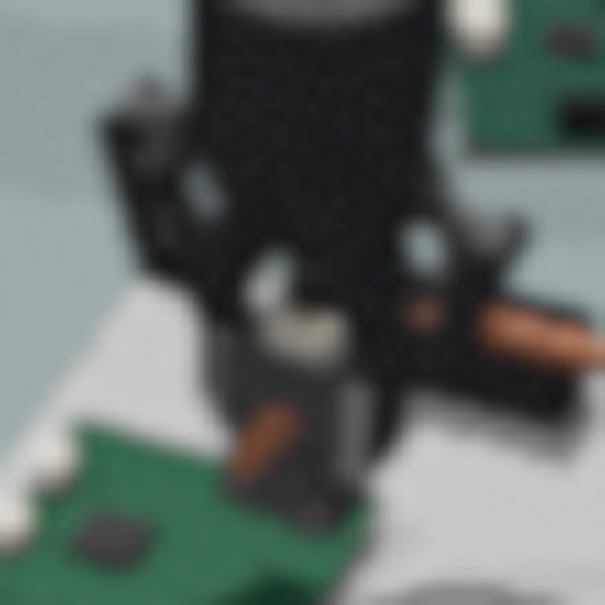

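The rod now stands about 20 mm out of the window, and the forces are within noise. Next, on to the start of the bend.

Request:
{"method": "step_arm", "body": {"plan": [[0.001,-0.006,0,0,0.6],[0.001,-0.012,0,0,0.6],[0.001,-0.018,0,0,0.6],[0.001,-0.024,0,0,0.6],[0.001,-0.03,0,0,0.6],[0.001,-0.036,0,0,0.6],[0.001,-0.041,0,0,0.6],[0.001,-0.044,0,0,0.6]]}}

```text
time_s: 11.37
position: [0.5511, 0.0685, 0.264]
tcp_rot: [-0.0, 0.999, -0.039, 0.0]
force: [-0.6, -0.1, -1.8]
width: 0.461
```

Request:
{"method": "step_arm", "body": {"plan": [[0,-0.006,0,0,0.6],[0,-0.011,0,0,0.6],[0,-0.016,0,0,0.6],[0,-0.021,0,0,0.6],[0,-0.026,0,0,0.6],[0,-0.031,0,0,0.6],[0,-0.036,0,0,0.6],[0,-0.04,0,0,0.6]]}}

```text
time_s: 12.03
position: [0.5519, 0.0784, 0.2639]
tcp_rot: [-0.0, 0.999, -0.039, -0.0]
force: [-0.0, 0.4, -1.1]
width: 0.46
```

```bash
python3 pl.py 10 .264
```

```text
t 12.03 s 49.25 pos [0.5519 0.0784 0.2639] head 85.48 err [-0.09  0.08] F [-0.   0.4 -1.1] Ft [-0.1 -0.4  1.1] T [-0.06 -0.03  0.02]
[0.0, -0.005, -0.0, -0.0]
[0.001, -0.011, -0.0, -0.0]
[0.001, -0.017, -0.0, -0.0]
[0.001, -0.023, -0.0, -0.0]
[0.001, -0.028, -0.0, 0.009]
[0.001, -0.034, -0.0, 0.028]
[0.001, -0.04, -0.0, 0.047]
```

Request:
{"method": "step_arm", "body": {"plan": [[0,-0.005,0,0,0.6],[0.001,-0.01,0,0.003,0.6],[0.001,-0.015,0,0.008,0.6],[0.001,-0.02,0,0.014,0.6],[0.001,-0.025,0,0.022,0.6],[0.001,-0.03,0,0.032,0.6],[0.002,-0.035,0,0.045,0.6],[0.002,-0.036,0,0.05,0.6]]}}

```text
time_s: 12.7
position: [0.5531, 0.0874, 0.264]
tcp_rot: [-0.0, 0.996, -0.09, -0.0]
force: [-0.2, 0.2, -1.0]
width: 0.461
```

```bash
python3 pl.py 8 .264
```

```text
t 12.7 s 58.5 pos [0.5531 0.0874 0.264 ] head 79.64 err [ 0.24 -0.14] F [-0.2  0.2 -1. ] Ft [-0.2 -0.2  1. ] T [ 0.    0.03 -0.  ]
[-0.001, -0.005, -0.0, 0.002]
[-0.001, -0.01, -0.0, 0.017]
[-0.001, -0.014, -0.0, 0.032]
[-0.0, -0.019, -0.0, 0.047]
[0.0, -0.023, -0.0, 0.062]
[0.001, -0.028, -0.0, 0.077]
[0.001, -0.032, -0.0, 0.092]
```

Request:
{"method": "step_arm", "body": {"plan": [[-0.001,-0.004,0,0.006,0.6],[-0.001,-0.009,0,0.019,0.6],[-0.001,-0.013,0,0.032,0.6],[0,-0.018,0,0.046,0.6],[0,-0.022,0,0.061,0.6],[0.001,-0.027,0,0.077,0.6],[0.001,-0.031,0,0.092,0.6],[0.001,-0.032,0,0.094,0.6]]}}

```text
time_s: 13.37
position: [0.5548, 0.0952, 0.264]
tcp_rot: [-0.0, 0.983, -0.183, 0.0]
force: [0.4, -1.3, -1.0]
width: 0.461
```

```bash
python3 pl.py 8 .264
```

```text
t 13.37 s 66.25 pos [0.5548 0.0952 0.264 ] head 68.91 err [-0.04  0.14] F [ 0.4 -1.3 -1. ] Ft [0.9 1.  1. ] T [ 0.   -0.05 -0.05]
[0.0, -0.004, -0.0, 0.011]
[0.001, -0.009, -0.0, 0.026]
[0.001, -0.013, -0.0, 0.041]
[0.001, -0.018, -0.0, 0.056]
[0.002, -0.022, -0.0, 0.071]
[0.003, -0.027, -0.0, 0.086]
[0.003, -0.031, -0.0, 0.102]
```

Request:
{"method": "step_arm", "body": {"plan": [[0,-0.004,0,0.011,0.6],[0.001,-0.009,0,0.026,0.6],[0.001,-0.013,0,0.041,0.6],[0.001,-0.018,0,0.056,0.6],[0.002,-0.022,0,0.071,0.6],[0.003,-0.027,0,0.086,0.6],[0.003,-0.031,0,0.102,0.6],[0.003,-0.031,0,0.102,0.6]]}}

```text
time_s: 14.03
position: [0.5583, 0.1021, 0.264]
tcp_rot: [-0.0, 0.959, -0.282, 0.0]
force: [-0.2, -0.4, -0.8]
width: 0.458
```

```bash
python3 pl.py 8 .264;  python3 -c "
from pl import *
for n in('scene','top'): cv2.imwrite(f'pics/{n}9.png',robot.read_camera(n)[:,:,::-1])
crop('pics/scene9.png','pics/f9.png',245,130,55,55,11)
"
```

```text
t 14.03 s 74.25 pos [0.5583 0.1021 0.264 ] head 57.22 err [-0.07 -0.05] F [-0.2 -0.4 -0.8] Ft [0.1 0.4 0.8] T [0.01 0.05 0.03]
[0.0, -0.005, -0.0, 0.015]
[0.0, -0.009, -0.0, 0.03]
[0.001, -0.014, -0.0, 0.045]
[0.001, -0.019, -0.0, 0.06]
[0.002, -0.023, -0.0, 0.075]
[0.003, -0.028, -0.0, 0.091]
[0.003, -0.032, -0.0, 0.106]
```

View pics/f9.png

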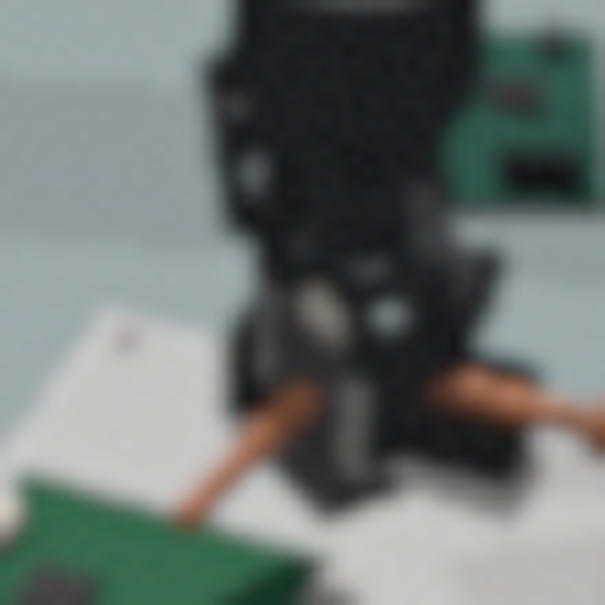

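The sensor is halfway round the bend, with the rod passing cleanly through the window and no force building up.

Request:
{"method": "step_arm", "body": {"plan": [[0,-0.005,0,0.015,0.6],[0,-0.009,0,0.03,0.6],[0.001,-0.014,0,0.045,0.6],[0.001,-0.019,0,0.06,0.6],[0.002,-0.023,0,0.075,0.6],[0.003,-0.028,0,0.091,0.6],[0.003,-0.032,0,0.106,0.6],[0.003,-0.032,0,0.106,0.6]]}}

```text
time_s: 14.8
position: [0.5632, 0.1084, 0.2639]
tcp_rot: [-0.0, 0.924, -0.382, 0.0]
force: [-0.3, -0.3, -1.0]
width: 0.458
```

```bash
python3 pl.py 8 .264
```

```text
t 14.8 s 82.0 pos [0.5632 0.1084 0.2639] head 45.13 err [0.03 0.14] F [-0.3 -0.3 -1. ] Ft [0.  0.4 1. ] T [-0.01 -0.    0.01]
[0.0, -0.004, -0.0, 0.012]
[0.001, -0.009, -0.0, 0.027]
[0.001, -0.013, -0.0, 0.042]
[0.001, -0.018, -0.0, 0.057]
[0.002, -0.022, -0.0, 0.073]
[0.003, -0.027, -0.0, 0.088]
[0.003, -0.031, -0.0, 0.103]
```

Request:
{"method": "step_arm", "body": {"plan": [[0,-0.004,0,0.012,0.6],[0.001,-0.009,0,0.027,0.6],[0.001,-0.013,0,0.042,0.6],[0.001,-0.018,0,0.057,0.6],[0.002,-0.022,0,0.073,0.6],[0.003,-0.027,0,0.088,0.6],[0.003,-0.031,0,0.103,0.6],[0.003,-0.031,0,0.103,0.6]]}}

```text
time_s: 15.47
position: [0.5692, 0.1133, 0.264]
tcp_rot: [-0.0, 0.88, -0.474, 0.0]
force: [-0.7, 0.6, -1.5]
width: 0.461
```

```bash
python3 pl.py 8 .264
```

```text
t 15.47 s 90.0 pos [0.5692 0.1133 0.264 ] head 33.36 err [-0.14  0.01] F [-0.7  0.6 -1.5] Ft [-0.9  0.2  1.5] T [ 0.02  0.03 -0.04]
[0.0, -0.005, -0.0, 0.015]
[0.001, -0.01, -0.0, 0.031]
[0.001, -0.014, -0.0, 0.046]
[0.001, -0.019, -0.0, 0.061]
[0.002, -0.023, -0.0, 0.076]
[0.003, -0.028, -0.0, 0.091]
[0.004, -0.032, -0.0, 0.106]
```

Request:
{"method": "step_arm", "body": {"plan": [[0,-0.005,0,0.015,0.6],[0.001,-0.01,0,0.031,0.6],[0.001,-0.014,0,0.046,0.6],[0.001,-0.019,0,0.061,0.6],[0.002,-0.023,0,0.076,0.6],[0.003,-0.028,0,0.091,0.6],[0.003,-0.032,0,0.106,0.6],[0.003,-0.032,0,0.106,0.6]]}}

```text
time_s: 16.13
position: [0.5763, 0.117, 0.2639]
tcp_rot: [-0.0, 0.825, -0.565, 0.0]
force: [0.1, 0.1, -1.3]
width: 0.464
```

```bash
python3 pl.py 10 .264
```

```text
t 16.13 s 98.0 pos [0.5763 0.117  0.2639] head 21.24 err [-0.14  0.07] F [ 0.1  0.1 -1.3] Ft [-0.  -0.1  1.3] T [0.05 0.03 0.07]
[0.001, -0.006, -0.0, 0.019]
[0.001, -0.012, -0.0, 0.038]
[0.001, -0.018, -0.0, 0.057]
[0.002, -0.023, -0.0, 0.076]
[0.003, -0.029, -0.0, 0.095]
[0.004, -0.034, -0.0, 0.114]
[0.006, -0.04, -0.0, 0.133]
```

Request:
{"method": "step_arm", "body": {"plan": [[0.001,-0.005,0,0.016,0.6],[0.001,-0.01,0,0.032,0.6],[0.001,-0.016,0,0.048,0.6],[0.002,-0.022,0,0.066,0.6],[0.003,-0.028,0,0.084,0.6],[0.003,-0.033,0,0.1,0.6],[0.004,-0.038,0,0.115,0.6],[0.005,-0.04,0,0.12,0.6]]}}

```text
time_s: 16.8
position: [0.5861, 0.1194, 0.2639]
tcp_rot: [0.0, 0.752, -0.659, -0.0]
force: [0.4, -0.4, -1.5]
width: 0.459
```

```bash
python3 pl.py 12 .264 .0005;  python3 -c "
from pl import *
for n in('scene','top'): cv2.imwrite(f'pics/{n}10.png',robot.read_camera(n)[:,:,::-1])
crop('pics/scene10.png','pics/f10.png',255,125,60,60,10)
crop('pics/top10.png','pics/f11.png',170,130,80,80,7)
"
```

```text
t 16.8 s 108.0 pos [0.5861 0.1194 0.2639] head 7.49 err [-0.12  0.15] F [ 0.4 -0.4 -1.5] Ft [ 0.5 -0.3  1.5] T [ 0.03 -0.04  0.02]
[-0.001, -0.007, -0.0, 0.025]
[-0.001, -0.014, -0.0, 0.025]
[-0.0, -0.021, -0.0, 0.025]
[-0.0, -0.028, -0.0, 0.025]
[0.0, -0.035, -0.0, 0.025]
[0.001, -0.042, -0.0, 0.025]
[0.001, -0.048, -0.0, 0.025]
```

View pics/f10.png

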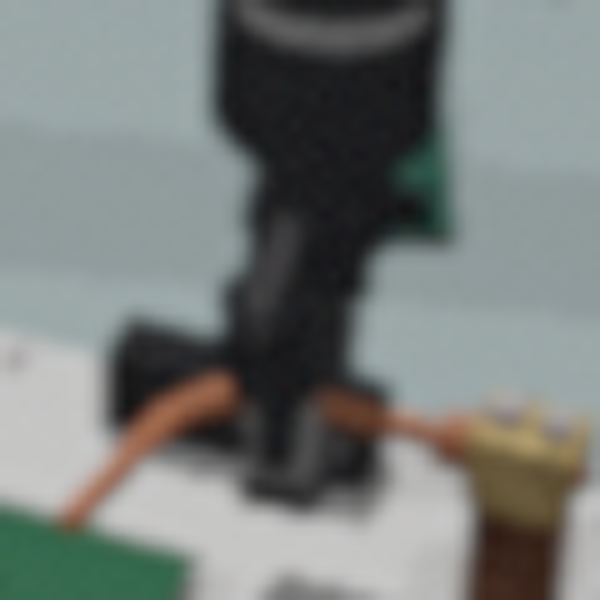

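View pics/f11.png

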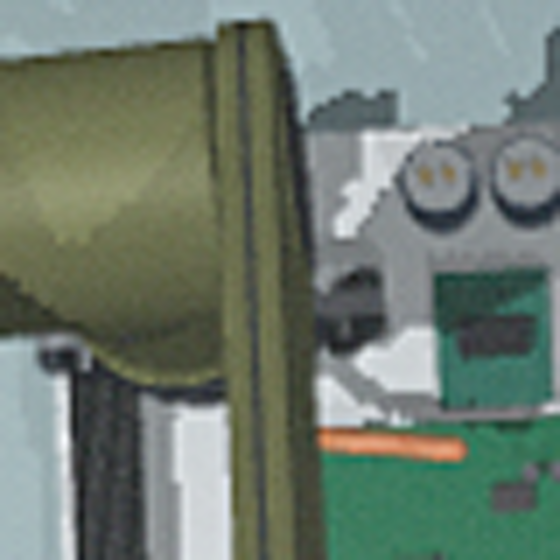

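Request:
{"method": "step_arm", "body": {"plan": [[-0.001,-0.006,0,0.008,0.6],[-0.001,-0.012,0,0.016,0.6],[0,-0.019,0,0.022,0.6],[0,-0.026,0,0.025,0.6],[0,-0.033,0,0.025,0.6],[0.001,-0.039,0,0.025,0.6],[0.001,-0.045,0,0.025,0.6],[0.001,-0.048,0,0.025,0.6]]}}

```text
time_s: 17.57
position: [0.5983, 0.1208, 0.2639]
tcp_rot: [-0.0, 0.735, -0.678, 0.0]
force: [0.6, 0.3, -1.6]
width: 0.465
```

```bash
python3 pl.py 14 .264 .0005
```

```text
t 17.57 s 120.25 pos [0.5983 0.1208 0.2639] head 4.57 err [-0.11  0.52] F [ 0.6  0.3 -1.6] Ft [-0.2 -0.6  1.6] T [-0.02 -0.07  0.03]
[0.0, -0.008, -0.0, -0.001]
[0.0, -0.016, -0.0, -0.001]
[0.0, -0.024, -0.0, -0.001]
[0.0, -0.032, -0.0, -0.001]
[0.0, -0.04, -0.0, -0.001]
[0.0, -0.048, -0.0, -0.001]
[0.0, -0.056, -0.0, -0.001]
```

Request:
{"method": "step_arm", "body": {"plan": [[0,-0.006,0,0,0.6],[0,-0.012,0,0,0.6],[0,-0.02,0,0,0.6],[0,-0.028,0,0,0.6],[0,-0.036,0,0,0.6],[0,-0.044,0,0,0.6],[0,-0.052,0,0,0.6],[0,-0.056,0,0,0.6]]}}

```text
time_s: 18.23
position: [0.6123, 0.122, 0.264]
tcp_rot: [-0.0, 0.735, -0.678, 0.0]
force: [1.0, -0.7, -1.8]
width: 0.461
```

Request:
{"method": "step_arm", "body": {"plan": [[0,-0.004,0,0,0.6],[0,-0.008,0,0,0.6],[0,-0.012,0,0,0.6],[0,-0.016,0,0,0.6],[0,-0.02,0,0,0.6],[0,-0.024,0,0,0.6],[0,-0.027,0,0,0.6],[0,-0.028,0,0,0.6]]}}

```text
time_s: 18.9
position: [0.6191, 0.1225, 0.264]
tcp_rot: [-0.0, 0.735, -0.678, 0.0]
force: [-0.3, -0.1, -1.8]
width: 0.455
```

```bash
python3 pl.py 9 .264 .0005;  python3 -c "
from pl import *
for n in('scene',): cv2.imwrite(f'pics/{n}11.png',robot.read_camera(n)[:,:,::-1])
crop('pics/scene11.png','pics/f12.png',265,130,60,60,10)
"
```

```text
t 18.9 s 141.0 pos [0.6191 0.1225 0.264 ] head 4.57 err [-0.01  0.51] F [-0.3 -0.1 -1.8] Ft [0.1 0.3 1.8] T [-0.   -0.03  0.01]
[0.0, -0.005, -0.0, -0.001]
[0.0, -0.01, -0.0, -0.001]
[0.0, -0.015, -0.0, -0.001]
[0.0, -0.02, -0.0, -0.001]
[0.0, -0.026, -0.0, -0.001]
[0.0, -0.031, -0.0, -0.001]
[-0.0, -0.036, -0.0, -0.001]
```

View pics/f12.png

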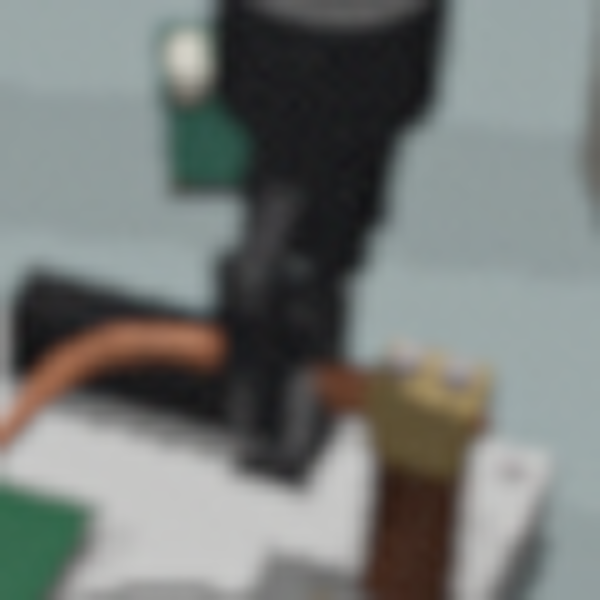

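Request:
{"method": "step_arm", "body": {"plan": [[0,-0.003,0,0,0.6],[0,-0.006,0,0,0.6],[0,-0.009,0,0,0.6],[0,-0.012,0,0,0.6],[0,-0.015,0,0,0.6],[0,-0.018,0,0,0.6],[0,-0.02,0,0,0.6],[0,-0.02,0,0,0.6]]}}

```text
time_s: 19.62
position: [0.624, 0.1229, 0.2639]
tcp_rot: [-0.0, 0.735, -0.678, 0.0]
force: [-0.1, 0.6, -1.0]
width: 0.462
```

Request:
{"method": "step_arm", "body": {"plan": [[0,-0.001,0,0,0.6],[0,-0.002,0,0,0.6],[0,-0.003,0,0,0.6],[0,-0.004,0,0,0.6],[0,-0.005,0,0,0.6],[0,-0.006,0,0,0.6],[0,-0.006,0,0,0.6],[0,-0.006,0,0,0.6]]}}

```text
time_s: 20.28
position: [0.6254, 0.123, 0.264]
tcp_rot: [-0.0, 0.735, -0.678, -0.0]
force: [-0.8, 0.3, -1.5]
width: 0.461
```

Request:
{"method": "step_arm", "body": {"plan": [[0,-0.001,0,0,0.6],[0,-0.001,0,0,0.6],[0,-0.002,0,0,0.6],[0,-0.002,0,0,0.6],[0,-0.003,0,0,0.6],[0,-0.003,0,0,0.6],[0,-0.004,0,0,0.6],[0,-0.004,0,0,0.6]]}}

```text
time_s: 20.95
position: [0.6262, 0.1231, 0.2639]
tcp_rot: [0.0, 0.735, -0.678, -0.0]
force: [-0.2, -1.3, -1.4]
width: 0.462
```

Request:
{"method": "step_arm", "body": {"plan": [[0,-0.001,0,0,0.6],[0,-0.001,0,0,0.6],[0,-0.002,0,0,0.6],[0,-0.002,0,0,0.6],[0,-0.003,0,0,0.6],[0,-0.003,0,0,0.6],[0,-0.004,0,0,0.6],[0,-0.004,0,0,0.6]]}}

```text
time_s: 21.62
position: [0.6266, 0.1231, 0.2638]
tcp_rot: [0.001, 0.735, -0.678, -0.001]
force: [-5.7, -0.4, 2.0]
width: 0.461
```

Contact with the collar: -5.7 N along x at TCP x = 0.6266, about where it was predicted. I'll ease off slightly and lower the sensor onto the rod by feel.

Request:
{"method": "step_arm", "body": {"plan": [[0,0.001,0,0,0.6],[0,0.001,0.001,0,0.6],[0,0.001,0.001,0,0.6],[0,0.001,0.002,0,0.6],[0,0.001,0.003,0,0.6],[0,0.001,0.003,0,0.6],[0,0.001,0.004,0,0.6],[0,0.001,0.004,0,0.6]]}}

```text
time_s: 22.28
position: [0.6265, 0.1231, 0.2628]
tcp_rot: [0.001, 0.735, -0.678, -0.001]
force: [-4.8, -1.0, 2.1]
width: 0.459
```

```bash
python3 pl.py 1 .263 .0005;  python3 -c "
from pl import *
for n in('scene',): cv2.imwrite(f'pics/{n}12.png',robot.read_camera(n)[:,:,::-1])
crop('pics/scene12.png','pics/f13.png',265,130,60,60,10)
"
```

```text
t 22.28 s 148.5 pos [0.6265 0.1231 0.2628] head 4.57 err [-0.06  0.54] F [-4.8 -1.   2.1] Ft [ 0.7  4.8 -2.1] T [-0.06  0.81 -0.  ]
[0.0, -0.001, -0.001, -0.001]
[0.0, -0.001, -0.001, -0.001]
[0.0, -0.002, -0.001, -0.001]
[0.0, -0.002, -0.001, -0.001]
[0.0, -0.003, -0.001, -0.001]
[0.0, -0.003, -0.001, -0.001]
[0.0, -0.004, -0.001, -0.001]
```

View pics/f13.png

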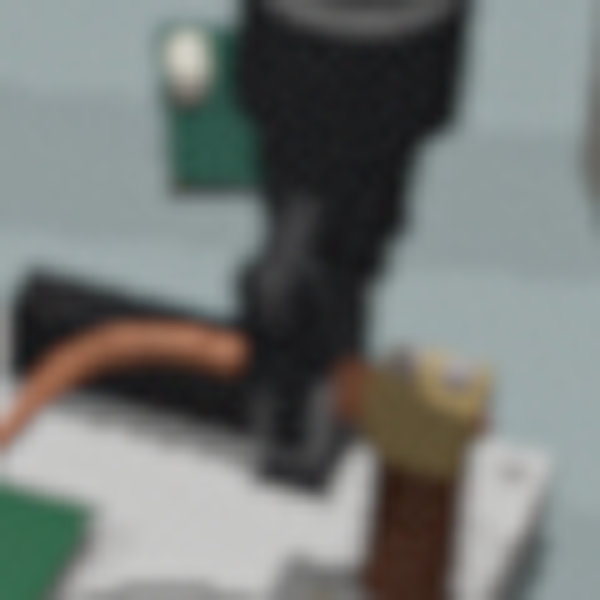

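Request:
{"method": "step_arm", "body": {"plan": [[0,0,0,0,0.6],[0,0.001,0.001,0,0.6],[0,0.001,0.001,0,0.6],[0,0.001,0.002,0,0.6],[0,0.001,0.002,0,0.6],[0,0.001,0.002,0,0.6],[0,0.001,0.002,0,0.6],[0,0.001,0.002,0,0.6]]}}

```text
time_s: 23.0
position: [0.6264, 0.1231, 0.2624]
tcp_rot: [0.0, 0.735, -0.678, -0.0]
force: [-4.9, -0.1, 1.6]
width: 0.458
```

Request:
{"method": "step_arm", "body": {"plan": [[0,0,0,0,0.6],[0,0,0.001,0,0.6],[0,0,0.001,0,0.6],[0,0,0.002,0,0.6],[0,0,0.002,0,0.6],[0,0,0.002,0,0.6],[0,0,0.002,0,0.6],[0,0,0.002,0,0.6]]}}

```text
time_s: 23.67
position: [0.6264, 0.1231, 0.2623]
tcp_rot: [0.0, 0.735, -0.678, -0.0]
force: [-6.0, -0.5, 5.0]
width: 0.463
```

Request:
{"method": "step_arm", "body": {"plan": [[0,0.001,-0.001,0,0.6],[0,0.001,-0.001,0,0.5],[0,0.001,-0.001,0,0.45],[0,0.001,-0.001,0,0.4],[0,0.001,-0.001,0,0.35],[0,0.001,-0.001,0,0.3],[0,0.001,-0.001,0,0.25],[0,0.001,-0.001,0,0.2]]}}

```text
time_s: 24.33
position: [0.6268, 0.1231, 0.2622]
tcp_rot: [-0.0, 0.735, -0.678, 0.0]
force: [0.1, -0.2, 0.3]
width: 0.799
```

```bash
python3 pl.py 1 .30 .0005;  python3 -c "
from pl import *
for n in('scene',): cv2.imwrite(f'pics/{n}13.png',robot.read_camera(n)[:,:,::-1])
crop('pics/scene13.png','pics/f14.png',265,130,60,60,10)
"
```

```text
t 24.33 s 148.75 pos [0.6268 0.1231 0.2622] head 4.57 err [0.03 0.52] F [ 0.1 -0.2  0.3] Ft [ 0.2 -0.  -0.3] T [ 0.12 -0.02  0.03]
[0.0, -0.0, -0.151, -0.001]
[0.0, -0.001, -0.151, -0.001]
[0.0, -0.001, -0.151, -0.001]
[0.0, -0.002, -0.151, -0.001]
[0.0, -0.003, -0.151, -0.001]
[0.0, -0.003, -0.151, -0.001]
[0.0, -0.004, -0.151, -0.001]
```

View pics/f14.png

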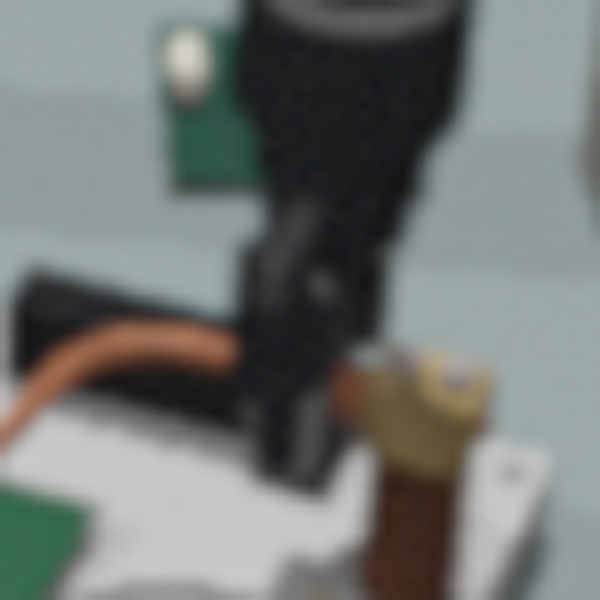

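Request:
{"method": "step_arm", "body": {"plan": [[0,0,0,0,0.2],[0,0,-0.01,0,0.2],[0,0,-0.03,0,0.2],[0,0,-0.07,0,0.2],[0,0,-0.12,0,0.2],[0,0,-0.18,0,0.2],[0,0,-0.25,0,0.2],[0,0,-0.32,0,0.2]]}}

```text
time_s: 25.05
position: [0.6266, 0.1231, 0.3438]
tcp_rot: [-0.0, 0.735, -0.678, 0.0]
force: [1.3, 0.1, 0.4]
width: 0.798
```

Request:
{"method": "step_arm", "body": {"plan": [[0,0,-0.08,0,0.2],[0,0.04,-0.16,0,0.2],[0,0.12,-0.24,0,0.2],[0,0.24,-0.28,0,0.2],[0,0.4,-0.28,0,0.2],[0,0.55,-0.28,0,0.2],[0,0.66,-0.28,0,0.2],[0,0.7,-0.28,0,0.2]]}}

```text
time_s: 25.72
position: [0.4476, 0.1088, 0.4131]
tcp_rot: [0.001, 0.735, -0.678, -0.001]
force: [-0.6, 0.1, -0.2]
width: 0.8
```

```bash
python3 -c "
from pl import *
o,M=tool();print(o['time_s'],o['position'],o['force'])
for n in('scene','top'): cv2.imwrite(f'pics/{n}14.png',robot.read_camera(n)[:,:,::-1])
crop('pics/scene14.png','pics/g1.png',260,130,60,60,10)
crop('pics/top14.png','pics/g2.png',170,130,70,70,8)
"
```

```text
25.7167 [0.44756602 0.10876397 0.41309847] [-0.59150643  0.12166165 -0.21959488]
```

View pics/g1.png

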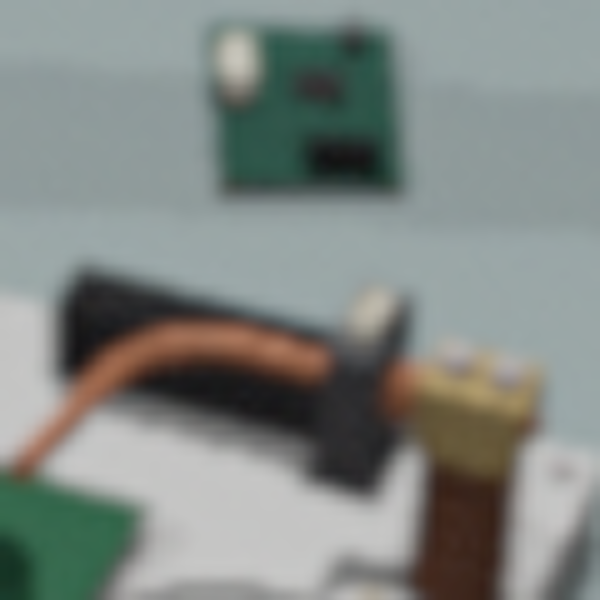

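View pics/g2.png

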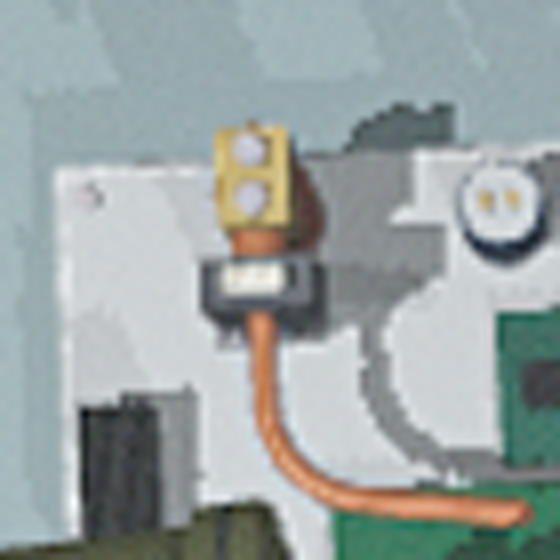

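```bash
python3 -c "
from pl import *
S=plane('top',(170+250/8-.5,130+280/8-.5),.1285); print('socket',S)
T=tri((260+375/10-.5,130+308/10-.5),(170+250/8-.5,130+280/8-.5)); print('tri',T)
e=np.array([np.cos(np.radians(4.65)),np.sin(np.radians(4.65))])
C1=plane('top',(202.5,162.5),.113)[:2]; print('collar edge',C1,'gap',(C1-S[:2])@e-.009)
g=cv2.imread('pics/top14.png').astype(int)
for y in range(156,172): print(y,g[y,202])
# yaw of the case from socket long edge
P=[plane('top',(170+x/8-.5,130+y/8-.5),.1285)[:2] for x,y in((222,280),(284,277))]; d=P[0]-P[1]; print('sensor y axis heading-90',np.degrees(np.arctan2(d[1],d[0]))-90)
"; sleep 0
```

```text
socket [0.62672609 0.12369978 0.1285    ]
tri [0.62667548 0.12344836 0.13531121]
collar edge [0.63516245 0.12079753] gap -0.0008266907342979572
156 [146 154 162]
157 [102 151 164]
158 [ 86 121 148]
159 [ 96 126 189]
160 [ 97 132 191]
161 [ 93 119 174]
162 [139 139 130]
163 [201 209 207]
164 [208 221 222]
165 [225 232 230]
166 [184 191 186]
167 [110 103  96]
168 [95 94 99]
169 [100 125 178]
170 [114 154 219]
171 [112 153 215]
sensor y axis heading-90 3.9525885887201184
```

The sensor hangs upright at the collar. The measured gap is -0.8 mm, which is zero within error, and its yaw is 4° against 4.65° for the rod. I'll check quickly that nothing else moved, then hand in.

```bash
python3 -c "
from h import *
a,b=cv2.imread('pics/scene0.png'),cv2.imread('pics/scene14.png')
for n,(x,y) in dict(small=(250,258),cap=(160,230),driver=(178,298),board=(290,140),mug=(335,138),usb=(279,288),meter=(118,288),red1=(200,233),red2=(241,233)).items():
    d=np.abs(a[y-12:y+12,x-12:x+12].astype(int)-b[y-12:y+12,x-12:x+12]).mean(); print(n,round(d,1))
o=robot.get_obs();print(o['time_s'],o['force'],o['qd'].round(3))
print(robot.close_job())
"
```

```text
small 35.3
cap 11.2
driver 1.9
board 4.0
mug 7.7
usb 8.6
meter 48.2
red1 37.6
red2 30.4
25.8167 [0.6311892  0.20950838 0.11456615] [-0.006  0.05  -0.072 -0.002 -0.035 -0.002]
the job is handed in; nothing more can be done
None
```

View pics/scene14.png

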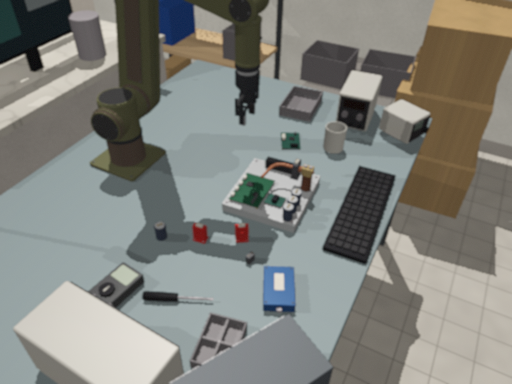

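View pics/top14.png

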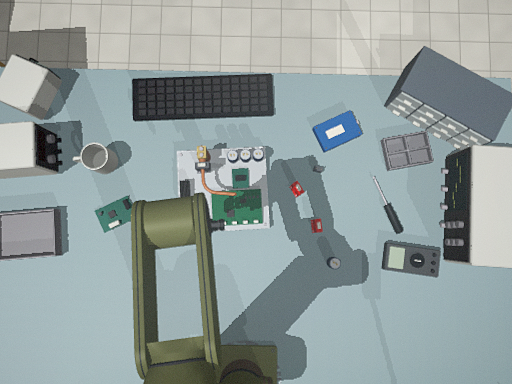

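The larger black sensor is on the copper rod against the collar. I handed the job in at 25.8 s of the 72 s allowed; no verdict is reported.

**What I did:** I gripped it by its flat sides and put the window over the rod's free end. I eased it along the leg and round the bend, then slid it on until it touched the collar (5.7 N along the rod). I lowered it onto the rod, opened the gripper and backed away.

**Forces:** Up to the collar I saw only noise, about 2 N at most. At the collar and on setting down, the highest reading was about 8 N. These are readings at the end of each move, so brief peaks in between would not show.

**Last checks:**
- **Position:** the sensor hangs upright against the collar in both views. The measured gap is -0.8 mm, which is zero within error.
- **Angle and sideways:** its yaw is about 4.0° against about 4.65° for the rod. Sideways it is within about 1 mm of the rod's line.
- **Height:** the window height comes from the gripper's pose. The two-view estimate of the sensor's top came out about 7 mm higher, and the same method read about 8 mm high before pick-up, so I did not rely on it.
- **Other things on the bench:** a patch comparison of the scene pictures differed strongly at the small sensor, the multimeter and both red look-alikes. I looked at the full pictures only after handing in. All the objects stand at the same pixels as at the start, so I put the differences down to the arm's moved shadow.

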